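Renew the filter set in the bench fume-filter pot

ROBOT

A 6-joint arm with a two-finger parallel gripper is mounted at the origin on a cart in front of the work surface, level with it; the furniture and walls round the work are solid. World frame = base frame: x ahead of the robot, y to its left, z up, the work surface at z = 0. Lengths are in m, angles in degrees, forces in N, time in s.
With the tool pointing down it reaches from about 0.35 to 0.875 m from the base axis. Payload 4.2 kg.
Tool frame: the origin (TCP) lies between the finger pads; the fingertips stand 17 mm ahead of it and the grasp point (between the pads) lies 2 mm behind it; z points along the fingers, y is the line along which they close (so a half turn about z gives the same grasp; the last joint's range is limited). The gripper opens to 87 mm and grips with 3 to 60 N. Pads are 19 mm wide; open, the fingers measure 117 mm over their backs; the gripper's body (75 mm by 190 mm) begins 51 mm behind the grasp point.
Start: joints at [-54.798, 22.042, 0.453, 0, -68.411, -14.817], TCP at [0.218, -0.586, 0.24] pointing down, gripper open.
Joint ranges: [-179.83, 179.83], [-69.29, 118.12], [-61.27, 80.66], [-181.25, 117.63], [-171.15, -9.14], [-177.46, 177.46]. Speed limits (degrees/s): [159.86, 159.86, 180, 180, 180, 180].

INTERFACE

Orientations are given as a 3x3 rotation matrix whose columns are the frame's x, y, z axes.
In Python, from station import r gives the robot as it stands.
- The arm moves only by the tool servo_tool, never from a script. Its argument "targets" is a list of rows, each a list of 5 numbers: the shift along the world's x, y, z in units of 30 mm (1.0 is 30 mm), then the turn about the world's z in rad, then the finger opening in mm, from 0 to 87. In form: [[x, y, z, turn, gripper], ...]. A call has exactly 5 rows; each row is the pose to reach, as a shift and turn from the pose commanded when the call began; what a row does not reach only later rows make up. A row lasts 1/12 s, in which the tool goes at most 41.7 mm and 7.16 degrees, less where a joint would pass 70% of its speed; a pose out of reach is approached as far as the arm can. A call with a gripper value outside its range is refused whole. The fingers move at their own pace and stop on an object; the grip force is fixed at half the most. Time passes only in rows, so rows that repeat a pose let the fingers close, or fill a call up. It gives the time, the measured TCP pose, the force, the opening and the grip force at its end, in the units of the state.
- r.sense(): the state, without advancing time (a new reading comes with each control period).
- r.capture(name): name is "scene" or "top"; returns a dict with "pixels" (400x640x3 uint8, red, green, blue), "fx", "fy", "cx", "cy" (pixels), "dist_coeffs" ([k1, k2, p1, p2, k3] as OpenCV has them; the pictures are not rectified), "world_from_camera" (4x4, takes a point from camera to world coordinates). Camera axes: x right, y down, z forward; pixel columns grow to the right and rows downward; lengths in m; the calibration is good to about 2 mm. A picture is of the moment at which its call begins. There is no depth.
- r.finish_job(): hands the job in; it is judged then, once.
The state is a dict: "time_s": time; "joints": joint angles; "joint_velocities": joint speeds; "effort": joint torques, N m; "tcp_pos": TCP position; "ee_rot": TCP orientation; "wrist_force": force on the tool from outside, world axes, zero at the start; "moment": the same for the moment, N m; "gripper_width": opening from 0.0 (shut) to 1.0 (fully open); "gripper_force": force on a finger pad.
Only numpy, scipy, OpenCV 4.12 (cv2) and the standard library are available. Lean on these libraries where they do the work, as an engineer would, in place of code of your own. Each camera call takes 0.05 s, during which the arm holds its last target. There are 200 camera calls.

TASK

Fit the fresh filter set in the fume-filter pot. Press the perforated basket lightly into the mouth of the black cartridge where it stands, just until it snaps past the springs and is held, stopping while a gap of some millimetres still shows between the two rims; lift both by the basket's handle into the pot and press lightly again until the pot's springs hold the cartridge, with an air gap left over the pot's floor: jam neither. Then lay the domed cover on the pot's rim with its key beside the notch, turn it there until the key drops in and it sits fully home, let go, and leave the other things on the bench alone.

Things in the scene. Friction and masses are not known exactly. Their poses are not given: they have to be found in the camera images.
- filter_pot: Bench fume-filter pot: round bare-aluminium pot fixed on the bench, upright. Origin: centre of its underside, z up. Foot 108 mm, wall 96 mm across; rim top 92 mm above the origin, rim 44 to 50 mm radius, bore 88 mm. Rim notch (14 mm wide, 7 mm deep, boss on the wall below it) on its -x side; outlet pipe, 30 mm thick, out to 74 mm on its +x side.
- pot_floor (a point): Middle of the pot's floor, 12 mm above the pot's origin. Air gap = height of the cartridge's origin above this point: about 9 to 10 mm while its bead still rests on the springs, 4 to 5 mm rightly seated (1.5 to 7.2 mm allowed), 0 when jammed.
- pot_seat (a point): Pot's axis at the height of the dimples of its six leaf springs, 31 mm above the pot's origin; they reach in to 28 mm radius and flare outward above. A downward push of about 4 to 5 N carries the cartridge's bead past them, it snaps 4 mm down and is held; about 8 N or more drives it on past its shoulder and jams it.
- pot_notch (a point): Middle of the notch in the pot's rim, at rim-top height, 47 mm from the pot's axis; the direction from the axis to here is the pot's -x.
- cartridge: Filter cartridge: black tapered cup, 64 mm high, no handle, loose, about 0.12 kg, stands upright on the bench. Origin: centre of its underside, z up. Foot 49 mm across, taper to 59 mm at a bead 11 mm up, groove above it, then shoulder and taper on to the rim flange, 73 mm across. Open mouth, 64 mm across at the rim, 34 mm deep, six leaf springs inside.
- cartridge_rim (a point): Middle of the cartridge's rim top, 64 mm above its origin. Its springs' dimples lie 12 mm lower at 25 mm radius: about 4 to 5 N carries the basket's bead past them and it snaps in; about 8 to 10 N jams it. Lifting the basket then lifts the cartridge too.
- basket: Pre-filter basket: perforated steel tapered cup, loose, about 0.1 kg, upright on the blue mat (2 mm thick). Origin: centre of its underside, z up. Foot 44 mm across, taper to 53 mm at a bead 11 mm up, groove, shoulder; inside to be taken as filled. Bridge handle over the mouth along its own x: bar 58 mm long, 9 mm wide (y), 47 to 56 mm above the origin, open below.
- basket_flange (a point): Middle of the underside of the basket's rim flange (68 mm across, 3 mm thick), 31 mm above the basket's origin. Gap between the rims = height of this point above cartridge_rim: about 9 to 10 mm while the bead still rests on the springs, 4 to 5 mm rightly nested, about 6 when lifted (1.5 to 7.2 mm allowed), 0 when jammed.
- basket_bar (a point): Middle of the top face of the basket's handle bar, 56 mm above the basket's origin. The bar may creep 1 to 2 mm up between the fingers under a push.
- cover: Domed cover of the pot: grey painted, loose, about 0.24 kg, upright on the bench. Origin: centre of the lower edge of its skirt, z up. Skirt 83 mm across, 8 mm deep (2.5 mm free all round in the pot's bore), flange 102 mm across at 8 to 12 mm, dome to 43 mm, hollow to 40 mm. Bridge handle along its own x: black bar 52 mm long, 10 mm wide (y), 58 to 68 mm above the origin.
- cover_key (a point): Middle of the one key under the cover's flange, 46 mm from its axis on its -x side, 5.5 mm above its origin: 9 mm wide, 5 mm proud, tab above it out to 61 mm. Riding on the pot's rim this point is 94.5 mm above the pot's origin (cover's origin 89 mm if held level, 86.5 if left to lean back 3 deg); in the notch (x axes of both the same way within 3 deg) 89.5 (84) = home, flange flat on the rim.
- cover_grip (a point): Middle of the top face of the cover's handle bar, 68 mm above the cover's origin. The seated basket's handle stands about 19 mm above the pot's rim: bring the cover in over it.
- flux_pot: Bystander, leave alone: small round cream-lidded jar, 49 x 26 mm; origin at the centre of its underside.
- solder_spool: Bystander, leave alone: small grey spool, 66 x 60 x 34 mm; origin at the centre of its underside.
- tape_masking: Bystander, leave alone: roll of beige tape lying flat, 100 mm across, 25 mm high; origin at the centre of its underside.
- esd_brush: Bystander, leave alone: thin black brush, 142 mm; origin at the centre of its underside.
- braid_spool: Bystander, leave alone: flat yellow spool, 42 x 38 x 10 mm; origin at the centre of its underside.
- tweezers_curved: Bystander, leave alone: black curved tweezers, 120 mm; origin at the centre of its underside.
- marker: Bystander, leave alone: white marker with red cap, 135 mm; origin at the centre of its underside.

How it is judged (in metres and radians):
On the way, in this order (a step that is already met when the one before it is completed fails the run):
1. the basket is nested in the cartridge, held by its springs, with a gap left between the rims, the cartridge still standing outside the pot (z of basket in the frame of cartridge between 0.0345 and 0.0402 m and horizontal distance between basket and cartridge below 0.004 m and angle between the z axis of basket and the z axis of cartridge, either way round below 0.07 rad and horizontal distance between cartridge and filter_pot above 0.06 m and height (world z) of cartridge below 0.01 m), for 0.2 s.
2. the pair hangs in the pot's spring fingers, clear of the floor, the basket still rightly nested (z of basket in the frame of cartridge between 0.0345 and 0.0402 m and horizontal distance between basket and cartridge below 0.004 m and angle between the z axis of basket and the z axis of cartridge, either way round below 0.07 rad and z of cartridge in the frame of filter_pot between 0.0135 and 0.0192 m and horizontal distance between cartridge and filter_pot below 0.004 m and angle between the z axis of cartridge and the z axis of filter_pot, either way round below 0.07 rad), for 0.2 s.
3. the cover lies on the pot's rim with its key riding on the rim, not yet in the notch (z of cover in the frame of filter_pot between 0.0859 and 0.0915 m and horizontal distance between cover and filter_pot below 0.006 m and angle between the x axis of cover and the x axis of filter_pot, either way round above 0.06 rad and contact force between cover and filter_pot above 0.3 N), for 0.1 s.
At the end, for the whole second after the job is handed in: Cover home on the pot (key in notch, origin 84 mm, +1.7/-1.5, above the pot's, within 4 mm and 5 deg of the pot), cartridge within 4 mm of centre and 1.5 to 7.2 mm over the floor, basket flange 1.5 to 7.2 mm above the cartridge's rim, both straight within 4 deg; released, at rest (all of step 2 and z of cover in the frame of filter_pot between 0.0825 and 0.0857 m and horizontal distance between cover and filter_pot below 0.004 m and angle between the x axis of cover and the x axis of filter_pot, either way round below 0.09 rad and angle between cover's own z axis and vertical below 0.04 rad and linear speed of each of basket, cartridge, cover below 0.01 m/s); the robot touches nothing.
It fails at once if the basket is driven down until its rim jams on the cartridge's (gap under 0.8 mm) (z of basket in the frame of cartridge below 0.0338 m and horizontal distance between basket and cartridge below 0.015 m).
It fails at once if the cartridge is driven down onto the pot's floor (gap under 0.6 mm) (z of cartridge in the frame of filter_pot below 0.0126 m and horizontal distance between cartridge and filter_pot below 0.02 m).
It fails at once if a bystander is moved by more than 15 mm (distance of any of flux_pot, solder_spool, tape_masking, esd_brush, braid_spool, tweezers_curved, marker from where it was at the start of the episode above 0.015 m).
It also fails if it takes over 54 s, if anything falls off the work surface, if the arm or the gripper's body presses on something with over 40 N, if the wrist force passes 120 N, or if a joint passes its speed limit or range.

## Working session

There is one attempt and no reset: what is moved stays moved. The work goes in short steps, Python scripts to look and compute and a tool call to move; the robot and the scene stay as the last step left them, time stands still between calls to the robot, and variables do not carry over. Pictures are saved under pics/ and viewed, at most 10 in all, crops included, and the job is handed in when it is done.

Besides the shell and the picture viewer there is one more tool, called after "Emit:" by a JSON object that holds its "fn" and its "kwargs". servo_tool: Moves the arm, as the interface text tells. Its arguments: {"type":"object","properties":{"targets":{"type":"array","items":{"type":"array","items":{"type":"number"}}}},"required":["targets"]}

```bash
mkdir -p pics; cat > h.py <<'E'
import numpy as np,cv2,pickle
from station import r
def snap(n):
    d=r.capture(n);pickle.dump(d,open(f'pics/{n}.pkl','wb'));return d
def load(n): return pickle.load(open(f'pics/{n}.pkl','rb'))
def cam(d):
    K=np.array([[d['fx'],0,d['cx']],[0,d['fy'],d['cy']],[0,0,1.]]);return K,np.array(d['dist_coeffs'],float),np.array(d['world_from_camera'])
def onz(d,uv,z):
    K,D,T=cam(d);p=cv2.undistortPoints(np.array(uv,float).reshape(-1,1,2),K,D).reshape(-1,2)
    v=np.c_[p,np.ones(len(p))]@T[:3,:3].T;o=T[:3,3];return o+v*((z-o[2])/v[:,2])[:,None]
def proj(d,P):
    K,D,T=cam(d);W=np.linalg.inv(T);return cv2.projectPoints(np.array(P,float).reshape(-1,1,3),cv2.Rodrigues(W[:3,:3])[0],W[:3,3],K,D)[0].reshape(-1,2)
E
python3 - <<'E'
from h import *
for n in('scene','top'):
    d=snap(n);cv2.imwrite(f'pics/{n}0.png',d['pixels'][:,:,::-1]);print(n,d['fx'],np.round(d['world_from_camera'],3).tolist())
s=r.sense();print(s['time_s'],s['tcp_pos'],s['ee_rot'],s['wrist_force'],s['gripper_width'])
E
```

```text
scene 388.87607981159954 [[0.727, -0.285, 0.624, 0.006], [-0.686, -0.297, 0.664, -0.539], [-0.004, -0.911, -0.412, 0.476], [0.0, 0.0, 0.0, 1.0]]
top 362.2396298845284 [[0.007, -0.983, 0.184, 0.424], [-1.0, -0.008, -0.007, 0.088], [0.008, -0.184, -0.983, 0.971], [0.0, 0.0, 0.0, 1.0]]
0.1 [ 0.21755401 -0.58540279  0.23858283] [[-9.37437622e-01 -3.48152502e-01 -7.34810241e-04]
 [-3.48153269e-01  9.37435991e-01  1.75060272e-03]
 [ 7.93608492e-05  1.89690744e-03 -9.99998198e-01]] [-0.36034015 -0.70198469 -0.1890242 ] 1.0029010407176082
```

View pics/top0.png

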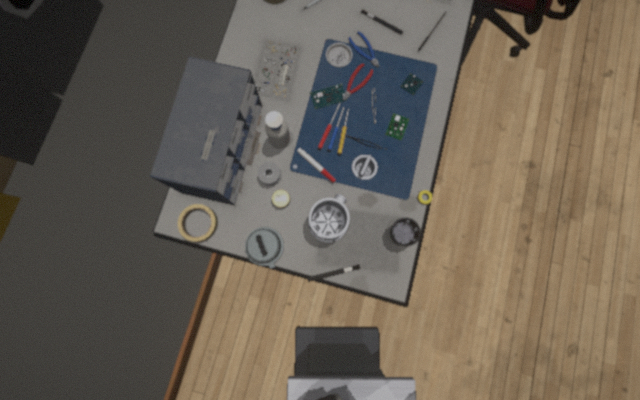

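View pics/scene0.png

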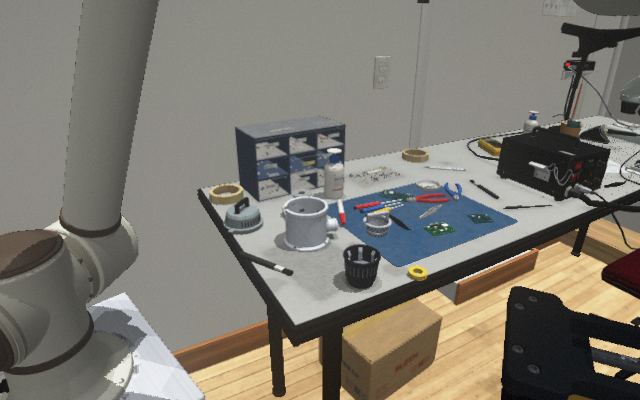

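```bash
python3 - <<'E'
from h import *
d=load('top');c=d['pixels'][145:275,235:430,::-1];cv2.imwrite('pics/topc.png',cv2.convertScaleAbs(cv2.resize(c,None,fx=4,fy=4,interpolation=cv2.INTER_CUBIC),alpha=1.3))
d=load('scene');c=d['pixels'][175:295,205:400,::-1];cv2.imwrite('pics/scenec.png',cv2.convertScaleAbs(cv2.resize(c,None,fx=4,fy=4,interpolation=cv2.INTER_CUBIC),alpha=1.3))
E
```

```text
(no output)
```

View pics/topc.png

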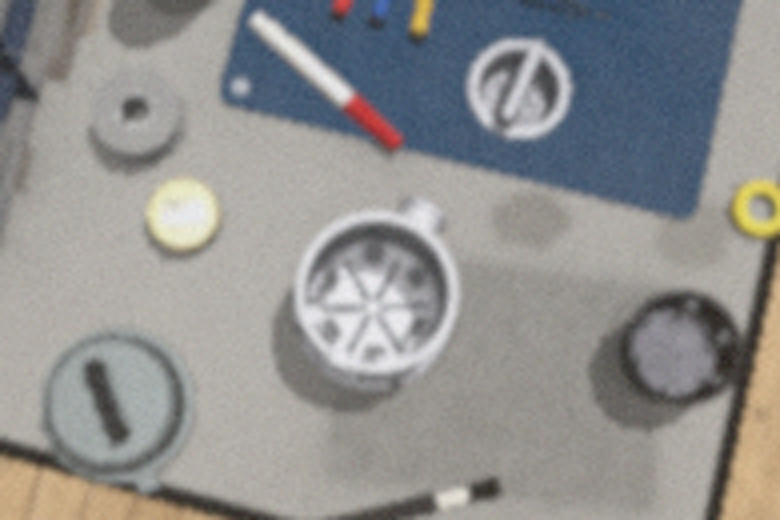

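View pics/scenec.png

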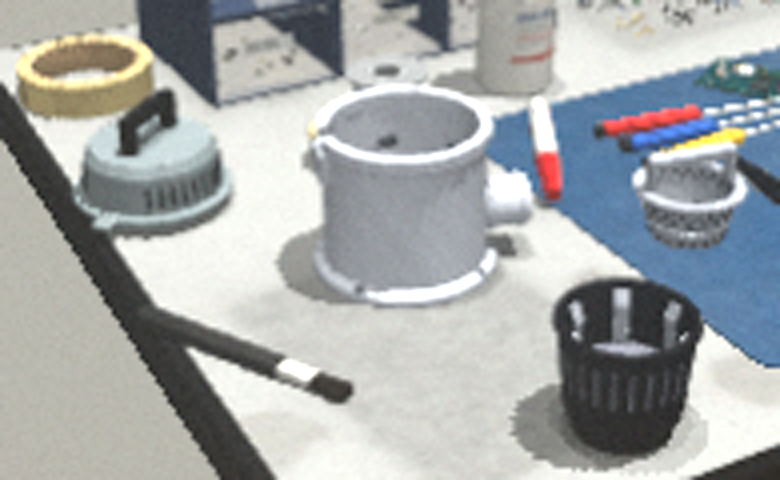

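```bash
cat >> h.py <<'E'
th=np.linspace(0,2*np.pi,120,endpoint=False)
def circ(x,y,z,R): return np.c_[x+R*np.cos(th),y+R*np.sin(th),0*th+z]
def score(d,g,xy,circs):
    s=0
    for z,R in circs:
        a=proj(d,circ(*xy,z,R-.0012));b=proj(d,circ(*xy,z,R+.0012))
        f=lambda p:cv2.remap(g,p[:,0].astype(np.float32),p[:,1].astype(np.float32),cv2.INTER_LINEAR).ravel()
        s+=np.abs(f(a)-f(b)).clip(0,40).mean()
    return s
def fit(ds,xy,circs,span=.01):
    out=[]
    for d in ds:
        g=cv2.GaussianBlur(cv2.cvtColor(d['pixels'],cv2.COLOR_RGB2GRAY),(0,0),.7).astype(np.float32)
        c=np.array(xy,float)
        for w,st in((span,.001),(.0015,.00025)):
            q=np.arange(-w,w+1e-9,st);G=[(score(d,g,c+[i,j],circs),i,j) for i in q for j in q];m=max(G);c=c+m[1:]
        out.append((np.round(c,4),round(float(m[0]),1)))
    return out
E
python3 - <<'E'
from h import *
T,S=load('top'),load('scene')
tc=lambda *p:[[235+(u+.5)/4-.5,145+(v+.5)/4-.5] for u,v in p]
sc=lambda *p:[[205+(u+.5)/4-.5,175+(v+.5)/4-.5] for u,v in p]
I={}
for n,p,z,cs in(('pot',(378,292),.092,[(.092,.05),(.092,.044)]),('cart',(682,347),.064,[(.064,.0365)]),('bask',(519,89),.036,[(.036,.034)]),('cover',(117,405),.010,[(.010,.051)])):
    xy=onz(T,tc(p),z)[0,:2];I[n]=xy;print(n,np.round(xy,4),fit([T,S],xy,cs))
ang=lambda v:np.degrees(np.arctan2(v[1],v[0]))
a=onz(T,tc((535,48),(507,128)),.058);print('bask bar',a,ang(a[0]-a[1]))
a=onz(S,sc((647,160),(735,145)),.058);print('bask bar S',a,ang(a[1]-a[0]))
a=onz(T,tc((95,360),(120,442)),.068);print('cov bar',a,ang(a[0]-a[1]))
a=onz(S,sc((130,125),(165,95)),.068);print('cov bar S',a,ang(a[1]-a[0]))
a=onz(T,tc((148,485)),.010);print('tab',a, ang(I['cover']-a[0,:2]))
a=onz(S,sc((102,222)),.010);print('tab S',a)
for z in(.05,.06,.07):print('pipe',onz(T,tc((426,212)),z),onz(S,sc((518,197)),z))
print('notch S',onz(S,sc((321,140)),.092))
E
```

```text
pot [0.5414 0.0577] [(array([0.5419, 0.0585]), 35.8), (array([0.5431, 0.059 ]), 39.5)]
cart [ 0.512  -0.1339] [(array([ 0.5105, -0.1434]), 14.3), (array([ 0.5132, -0.1339]), 24.9)]
bask [ 0.6862 -0.0381] [(array([ 0.6872, -0.0379]), 24.7), (array([ 0.688 , -0.0374]), 21.6)]
cover [0.4762 0.2263] [(array([0.4747, 0.2333]), 9.6), (array([0.4769, 0.2298]), 14.4)]
bask bar [[ 0.70793361 -0.04606888  0.058     ]
 [ 0.65380181 -0.02694147  0.058     ]] -19.46080081779624
bask bar S [[ 0.65937906 -0.02611672  0.058     ]
 [ 0.71330033 -0.05021127  0.058     ]] -24.077331131536212
cov bar [[0.50064655 0.23258467 0.068     ]
 [0.45044256 0.2153161  0.068     ]] 18.98158436814902
cov bar S [[0.45329566 0.20876864 0.068     ]
 [0.49385149 0.23077826 0.068     ]] 28.488661353010503
tab [[0.42464266 0.20433514 0.01      ]] 23.103588714692606
tab S [[0.42774619 0.20984619 0.01      ]]
pipe [[0.59941109 0.02529717 0.05      ]] [[0.58179281 0.00498226 0.05      ]]
pipe [[0.5975026  0.02597778 0.06      ]] [[ 0.56827108 -0.00780581  0.06      ]]
pipe [[0.59559412 0.02665839 0.07      ]] [[ 0.55474936 -0.02059388  0.07      ]]
notch S [[0.49379919 0.07400058 0.092     ]]
```

```bash
cat > ov.py <<'E'
from h import *
def overlay(P,out):
    ims=[]
    for n,(r0,r1,c0,c1) in(('top',(145,275,235,430)),('scene',(175,295,205,400))):
        d=load(n);k=4 if n=='top' else 4
        im=cv2.convertScaleAbs(cv2.resize(d['pixels'][r0:r1,c0:c1,::-1],None,fx=k,fy=k,interpolation=cv2.INTER_CUBIC),alpha=1.3)
        def pl(pts,col,cl):
            p=((proj(d,pts)-[c0,r0]+.5)*k-.5).round().astype(int);cv2.polylines(im,[p.reshape(-1,1,2)],cl,col,1,cv2.LINE_AA)
        for nm,(x,y,yaw,z0) in P.items():
            c,s=np.cos(np.radians(yaw)),np.sin(np.radians(yaw))
            W=lambda q:[[x+c*a-s*b,y+s*a+c*b,z0+h] for a,b,h in q]
            C={'pot':[(.092,.05),(.092,.044),(0,.054)],'cart':[(.064,.0365),(0,.0245)],'bask':[(.034,.034)],'cover':[(.012,.051),(.008,.051)]}[nm]
            for z,R in C: pl(circ(x,y,z0+z,R),(0,0,255),True)
            B={'bask':(.029,.0045,.056),'cover':(.026,.005,.068)}.get(nm)
            if B: a,b,h=B;pl(W([(a,b,h),(a,-b,h),(-a,-b,h),(-a,b,h)]),(0,255,0),True)
            if nm=='cover': pl(W([(-.051,0,.010),(-.061,0,.010)]),(255,0,255),False)
            if nm=='pot': pl(W([(-.05,-.007,.092),(-.05,-.007,.085),(-.05,.007,.085),(-.05,.007,.092)]),(255,0,255),False);pl(W([(.05,0,.036),(.074,0,.036)]),(255,0,255),False)
        ims.append(im)
    w=780;big=np.vstack([cv2.resize(i,(w,int(i.shape[0]*w/i.shape[1]))) for i in ims])
    cv2.imwrite(out+'T.png',ims[0]);cv2.imwrite(out+'S.png',ims[1])
E
python3 - <<'E'
from ov import *
overlay({'pot':(.5425,.0587,-30,0),'cart':(.5125,-.134,0,0),'bask':(.6875,-.0377,-21,.002),'cover':(.4755,.226,22,0)},'pics/o1')
a=cv2.imread('pics/o1T.png');b=cv2.imread('pics/o1S.png')
m=np.vstack([a[:, :780],b]);cv2.imwrite('pics/o1.png',cv2.resize(m,(468*800//624,600)) if 0 else m[:,:])
# composite 800x600: cover, cart, pot crops from both
t=lambda i,x,y:i[max(y,0):y+200,max(x,0):x+200]
rows=[]
def p(i,x,y): 
    z=np.zeros((200,200,3),np.uint8);q=t(i,x,y);z[:q.shape[0],:q.shape[1]]=q;return cv2.resize(z,(266,290))
cv2.imwrite('pics/o1m.png',np.vstack([np.hstack([p(a,20,300),p(a,280,190),p(a,580,240)]),np.hstack([p(b,60,60),p(b,310,70),p(b,530,270)])]))
E
```

```text
(no output)
```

View pics/o1m.png

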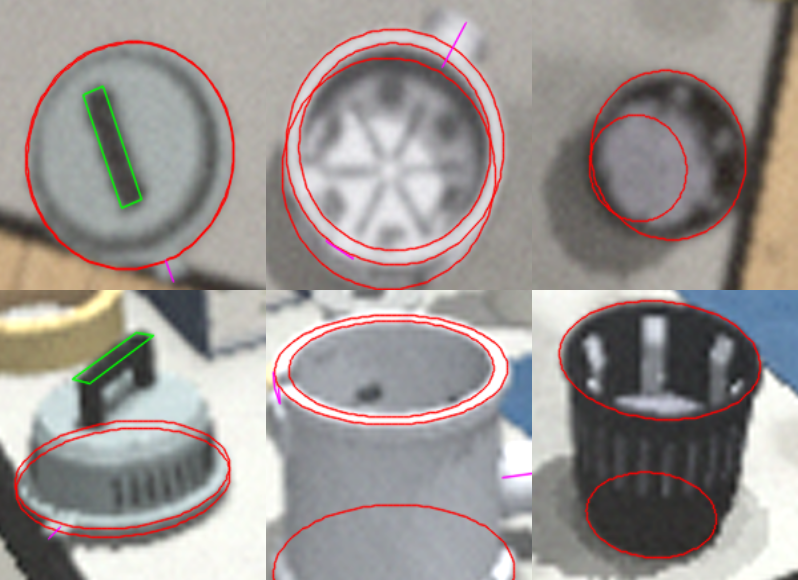

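Emit:
{"fn": "servo_tool", "kwargs": {"targets": [[15.66, 18.26, -1.5, -0.722, 87], [15.66, 18.26, -1.5, -0.722, 87], [15.66, 18.26, -1.5, -0.722, 87], [15.66, 18.26, -1.5, -0.722, 87], [15.66, 18.26, -1.5, -0.722, 87]]}}

```text
time_s: 0.52
tcp_pos: [0.344, -0.4385, 0.227]
ee_rot: [[-0.974, 0.226, -0.001], [0.226, 0.974, 0.001], [0.001, 0.001, -1.0]]
wrist_force: [0.5, 0.2, 0.3]
gripper_width: 1.0
gripper_force: 0.0
```

Emit:
{"fn": "servo_tool", "kwargs": {"targets": [[11.13, 13.0, -1.1, -0.1, 87], [11.13, 13.0, -1.1, -0.1, 87], [11.13, 13.0, -1.1, -0.1, 87], [11.13, 13.0, -1.1, -0.1, 87], [11.13, 13.0, -1.1, -0.1, 87]]}}

```text
time_s: 0.93
tcp_pos: [0.4793, -0.2803, 0.2139]
ee_rot: [[-0.949, 0.316, -0.0], [0.316, 0.949, 0.0], [0.0, 0.0, -1.0]]
wrist_force: [0.8, -0.5, 1.0]
gripper_width: 0.998
gripper_force: 0.0
```

Emit:
{"fn": "servo_tool", "kwargs": {"targets": [[6.7, 7.8, -1.0, 0, 87], [6.7, 7.8, -1.0, 0, 87], [6.7, 7.8, -1.0, 0, 87], [6.7, 7.8, -1.0, 0, 87], [6.7, 7.8, -1.0, 0, 87]]}}

```text
time_s: 1.35
tcp_pos: [0.6144, -0.123, 0.1935]
ee_rot: [[-0.949, 0.316, -0.001], [0.316, 0.949, 0.0], [0.001, -0.0, -1.0]]
wrist_force: [-0.1, -0.4, -0.6]
gripper_width: 0.998
gripper_force: 0.0
```

Emit:
{"fn": "servo_tool", "kwargs": {"targets": [[2.2, 2.55, -0.5, -0.045, 87], [2.2, 2.55, -1.0, -0.045, 87], [2.2, 2.55, -1.8, -0.045, 87], [2.2, 2.55, -1.8, -0.045, 87], [2.2, 2.55, -1.8, -0.045, 87]]}}

```text
time_s: 1.77
tcp_pos: [0.6786, -0.0473, 0.1365]
ee_rot: [[-0.934, 0.357, -0.007], [0.357, 0.934, -0.001], [0.006, -0.003, -1.0]]
wrist_force: [-0.4, -0.4, 0.9]
gripper_width: 1.004
gripper_force: 0.0
```

Emit:
{"fn": "servo_tool", "kwargs": {"targets": [[0.3, 0.32, -0.9, 0, 87], [0.3, 0.32, -1.8, 0, 87], [0.3, 0.32, -1.85, 0, 87], [0.3, 0.32, -1.85, 0, 87], [0.3, 0.32, -1.85, 0, 87]]}}

```text
time_s: 2.18
tcp_pos: [0.6895, -0.0398, 0.0869]
ee_rot: [[-0.933, 0.359, 0.003], [0.359, 0.933, -0.001], [-0.003, 0.001, -1.0]]
wrist_force: [0.0, 0.1, -0.7]
gripper_width: 0.999
gripper_force: 0.0
```

Emit:
{"fn": "servo_tool", "kwargs": {"targets": [[-0.05, 0.05, -0.4, 0, 87], [-0.05, 0.05, -0.6, 0, 87], [-0.05, 0.05, -0.6, 0, 87], [-0.05, 0.05, -0.6, 0, 87], [-0.05, 0.05, -0.6, 0, 87]]}}

```text
time_s: 2.6
tcp_pos: [0.6879, -0.0375, 0.0679]
ee_rot: [[-0.933, 0.359, 0.002], [0.359, 0.933, -0.0], [-0.002, 0.001, -1.0]]
wrist_force: [-0.2, -0.7, 0.8]
gripper_width: 1.001
gripper_force: 0.0
```

Down 10 mm and close.

Emit:
{"fn": "servo_tool", "kwargs": {"targets": [[0, 0, -0.33, 0, 87], [0, 0, -0.33, 0, 87], [0, 0, -0.33, 0, 50], [0, 0, -0.33, 0, 0], [0, 0, -0.33, 0, 0]]}}

```text
time_s: 3.02
tcp_pos: [0.6873, -0.0373, 0.0567]
ee_rot: [[-0.933, 0.359, 0.0], [0.359, 0.933, -0.0], [-0.0, -0.0, -1.0]]
wrist_force: [-0.7, 0.2, -0.9]
gripper_width: 0.858
gripper_force: 0.0
```

Emit:
{"fn": "servo_tool", "kwargs": {"targets": [[0, 0, 0, 0, 0], [0, 0, 0, 0, 0], [0, 0, 0, 0, 0], [0, 0, 0, 0, 0], [0, 0, 0, 0, 0]]}}

```text
time_s: 3.43
tcp_pos: [0.6872, -0.0373, 0.0567]
ee_rot: [[-0.933, 0.359, 0.0], [0.359, 0.933, 0.0], [-0.0, 0.0, -1.0]]
wrist_force: [-1.0, -0.3, 0.1]
gripper_width: 0.476
gripper_force: 0.0
```

Emit:
{"fn": "servo_tool", "kwargs": {"targets": [[0, 0, 0, 0, 0], [0, 0, 0, 0, 0], [0, 0, 0, 0, 0], [0, 0, 0, 0, 0], [0, 0, 0, 0, 0]]}}

```text
time_s: 3.85
tcp_pos: [0.6872, -0.0373, 0.0567]
ee_rot: [[-0.933, 0.359, -0.0], [0.359, 0.933, 0.0], [0.0, 0.0, -1.0]]
wrist_force: [-0.1, -1.1, -0.6]
gripper_width: 0.095
gripper_force: 30.3
```

Emit:
{"fn": "servo_tool", "kwargs": {"targets": [[0, 0, 0, 0, 0], [0, 0, 0, 0, 0], [0, 0, 0.3, 0, 0], [0, 0, 1.0, 0, 0], [0, 0, 2.0, 0, 0]]}}

```text
time_s: 4.27
tcp_pos: [0.6852, -0.0374, 0.1145]
ee_rot: [[-0.933, 0.359, -0.007], [0.359, 0.933, -0.0], [0.006, -0.003, -1.0]]
wrist_force: [-0.3, 0.8, -0.5]
gripper_width: 0.1
gripper_force: 30.0
```

Emit:
{"fn": "servo_tool", "kwargs": {"targets": [[-5.82, -3.22, 0.9, 0, 0], [-5.82, -3.22, 0.9, 0, 0], [-5.82, -3.22, 0.9, 0, 0], [-5.82, -3.22, 0.9, 0, 0], [-5.82, -3.22, 0.9, 0, 0]]}}

```text
time_s: 4.68
tcp_pos: [0.5099, -0.1348, 0.1446]
ee_rot: [[-0.933, 0.359, -0.0], [0.359, 0.933, 0.0], [0.0, 0.0, -1.0]]
wrist_force: [0.3, 0.3, -1.3]
gripper_width: 0.105
gripper_force: 30.0
```

Emit:
{"fn": "servo_tool", "kwargs": {"targets": [[0, 0, 0, 0, 0], [0, 0, 0, 0, 0], [0, 0, 0, 0, 0], [0, 0, 0, 0, 0], [0, 0, 0, 0, 0]]}}

```text
time_s: 5.1
tcp_pos: [0.5135, -0.1334, 0.1435]
ee_rot: [[-0.934, 0.358, 0.0], [0.358, 0.934, -0.0], [-0.0, 0.0, -1.0]]
wrist_force: [-0.1, 0.9, -2.4]
gripper_width: 0.1
gripper_force: 30.0
```

```bash
python3 - <<'E'
from h import *
s=r.sense();p=s['tcp_pos'];print(s['time_s'],p,s['wrist_force'],s['gripper_width'])
T,S=snap('top'),snap('scene')
print('bask',fit([S],p[:2],[(p[2]-.0547+.034,.034),(p[2]-.0547+.031,.034)],.006))
print('cart',fit([S],(.5127,-.134),[(.064,.0365)],.006))
im=S['pixels'][:,:,::-1].copy();x0,y0=proj(S,[[*p[:2],.09]])[0].astype(int);print(x0,y0)
im2=cv2.convertScaleAbs(cv2.resize(im[y0-45:y0+65,x0-60:x0+60],None,fx=5,fy=5,interpolation=cv2.INTER_CUBIC),alpha=1.3)
for z,R in((p[2]-.0207,.034),(p[2]-.0547,.022)):
    q=((proj(S,circ(*p[:2],z,R))-[x0-60,y0-45]+.5)*5).astype(int);cv2.polylines(im2,[q],True,(0,0,255),1)
q=((proj(S,circ(.5127,-.134,.064,.0365))-[x0-60,y0-45]+.5)*5).astype(int);cv2.polylines(im2,[q],True,(0,255,0),1)
cv2.imwrite('pics/lift.png',im2)
E
```

```text
5.1 [ 0.51353491 -0.13340031  0.1434728 ] [-0.14219641  0.91157532 -2.39905455] 0.09952664776635242
bask [(array([ 0.509 , -0.1374]), 24.7)]
cart [(array([ 0.512 , -0.1348]), 20.1)]
361 241
```

View pics/lift.png

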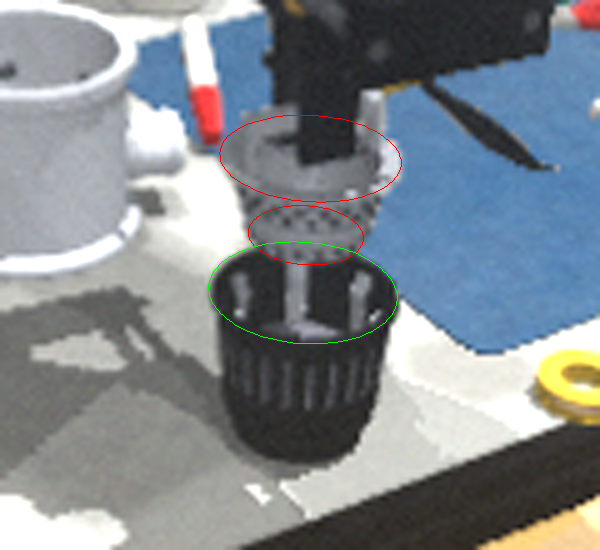

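Emit:
{"fn": "servo_tool", "kwargs": {"targets": [[-0.03, -0.02, -0.5, 0, 0], [-0.03, -0.02, -1.0, 0, 0], [-0.03, -0.02, -1.2, 0, 0], [-0.03, -0.02, -1.28, 0, 0], [-0.03, -0.02, -1.28, 0, 0]]}}

```text
time_s: 5.62
tcp_pos: [0.5118, -0.1344, 0.1047]
ee_rot: [[-0.934, 0.358, -0.001], [0.358, 0.934, -0.0], [0.001, -0.001, -1.0]]
wrist_force: [0.2, -0.2, -1.0]
gripper_width: 0.099
gripper_force: 30.0
```

Emit:
{"fn": "servo_tool", "kwargs": {"targets": [[0, 0, -0.05, 0, 0], [0, 0, -0.1, 0, 0], [0, 0, -0.14, 0, 0], [0, 0, -0.17, 0, 0], [0, 0, -0.17, 0, 0]]}}

```text
time_s: 6.03
tcp_pos: [0.5117, -0.1345, 0.1003]
ee_rot: [[-0.933, 0.359, 0.0], [0.359, 0.933, 0.0], [-0.0, 0.0, -1.0]]
wrist_force: [-0.5, 0.1, -1.5]
gripper_width: 0.094
gripper_force: 30.0
```

Emit:
{"fn": "servo_tool", "kwargs": {"targets": [[0.02, 0.01, -0.03, 0, 0], [0.02, 0.01, -0.06, 0, 0], [0.02, 0.01, -0.09, 0, 0], [0.02, 0.01, -0.1, 0, 0], [0.02, 0.01, -0.1, 0, 0]]}}

```text
time_s: 6.45
tcp_pos: [0.5125, -0.1343, 0.0974]
ee_rot: [[-0.933, 0.359, 0.0], [0.359, 0.933, -0.0], [-0.001, -0.0, -1.0]]
wrist_force: [-0.2, -0.5, 1.1]
gripper_width: 0.098
gripper_force: 30.0
```

Emit:
{"fn": "servo_tool", "kwargs": {"targets": [[0, 0, -0.01, 0, 0], [0, 0, -0.02, 0, 0], [0, 0, -0.03, 0, 0], [0, 0, -0.04, 0, 0], [0, 0, -0.04, 0, 0]]}}

```text
time_s: 6.87
tcp_pos: [0.5126, -0.1343, 0.0962]
ee_rot: [[-0.933, 0.359, 0.001], [0.359, 0.933, -0.0], [-0.001, 0.0, -1.0]]
wrist_force: [0.2, -1.0, 3.0]
gripper_width: 0.096
gripper_force: 30.0
```

Emit:
{"fn": "servo_tool", "kwargs": {"targets": [[0, 0, -0.008, 0, 0], [0, 0, -0.015, 0, 0], [0, 0, -0.023, 0, 0], [0, 0, -0.03, 0, 0], [0, 0, -0.03, 0, 0]]}}

```text
time_s: 7.28
tcp_pos: [0.5118, -0.134, 0.0945]
ee_rot: [[-0.933, 0.359, -0.001], [0.359, 0.933, 0.0], [0.001, 0.0, -1.0]]
wrist_force: [0.4, 0.4, -1.7]
gripper_width: 0.101
gripper_force: 30.0
```

Emit:
{"fn": "servo_tool", "kwargs": {"targets": [[0, 0, -0.01, 0, 0], [0, 0, -0.02, 0, 0], [0, 0, -0.03, 0, 0], [0, 0, -0.04, 0, 0], [0, 0, -0.04, 0, 0]]}}

```text
time_s: 7.7
tcp_pos: [0.512, -0.1341, 0.0936]
ee_rot: [[-0.933, 0.359, -0.001], [0.359, 0.933, 0.0], [0.001, -0.0, -1.0]]
wrist_force: [0.3, -0.5, -0.9]
gripper_width: 0.102
gripper_force: 30.0
```

Emit:
{"fn": "servo_tool", "kwargs": {"targets": [[0, 0, 0, 0, 0], [0, 0, 0, 0, 0], [0, 0, 0, 0, 0], [0, 0, 0, 0, 0], [0, 0, 0, 0, 0]]}}

```text
time_s: 8.12
tcp_pos: [0.5121, -0.1341, 0.0937]
ee_rot: [[-0.933, 0.359, -0.0], [0.359, 0.933, 0.0], [0.0, -0.0, -1.0]]
wrist_force: [-0.2, -0.4, -2.2]
gripper_width: 0.099
gripper_force: 30.0
```

Emit:
{"fn": "servo_tool", "kwargs": {"targets": [[0, 0, -0.01, 0, 0], [0, 0, -0.02, 0, 0], [0, 0, -0.03, 0, 0], [0, 0, -0.035, 0, 0], [0, 0, -0.035, 0, 0]]}}

```text
time_s: 8.53
tcp_pos: [0.5125, -0.1342, 0.0931]
ee_rot: [[-0.933, 0.359, 0.0], [0.359, 0.933, -0.0], [-0.0, 0.0, -1.0]]
wrist_force: [-0.5, -0.3, -0.8]
gripper_width: 0.096
gripper_force: 30.0
```

```bash
cat > cmp.py <<'E'
from h import *
s=r.sense();p=s['tcp_pos'];print(s['time_s'],p,s['wrist_force'])
S=snap('scene');im=S['pixels'][:,:,::-1]
x0,y0=proj(S,[[*p[:2],.07]])[0].astype(int)
im2=cv2.convertScaleAbs(cv2.resize(im[y0-40:y0+50,x0-50:x0+50],None,fx=6,fy=6,interpolation=cv2.INTER_CUBIC),alpha=1.5)
E
python3 - <<'E'
from cmp import *
cv2.imwrite('pics/nest.png',im2)
E
```

```text
8.5333 [ 0.51246776 -0.13421993  0.09306107] [-0.45620871 -0.25924545 -0.78027862]
```

View pics/nest.png

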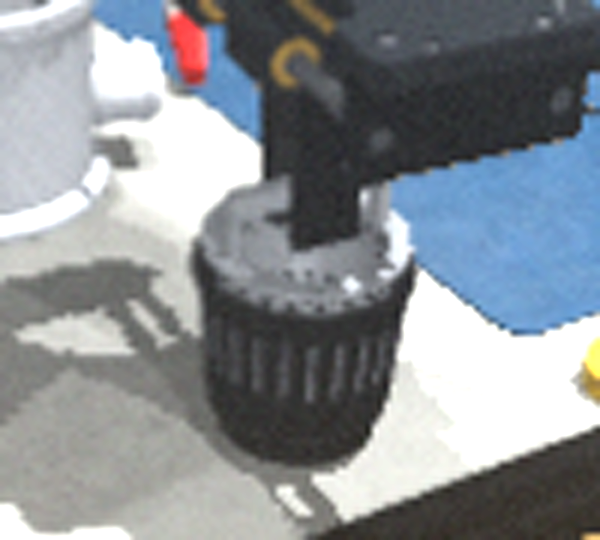

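Emit:
{"fn": "servo_tool", "kwargs": {"targets": [[0, 0, 0.2, 0, 0], [0, 0, 0.8, 0, 0], [0, 0, 1.7, 0, 0], [0, 0, 2.7, 0, 0], [0, 0, 3.7, 0, 0]]}}

```text
time_s: 9.0
tcp_pos: [0.5117, -0.1341, 0.2048]
ee_rot: [[-0.933, 0.359, -0.001], [0.359, 0.933, 0.0], [0.001, -0.0, -1.0]]
wrist_force: [0.5, -0.2, -1.9]
gripper_width: 0.102
gripper_force: 30.0
```

Emit:
{"fn": "servo_tool", "kwargs": {"targets": [[0.5, 1.2, 0.05, 0, 0], [1.0, 2.5, 0.05, 0, 0], [1.0, 3.8, 0.05, 0, 0], [1.0, 5.1, 0.05, 0, 0], [1.0, 6.0, 0.05, 0, 0]]}}

```text
time_s: 9.42
tcp_pos: [0.5424, 0.0485, 0.2059]
ee_rot: [[-0.934, 0.358, 0.001], [0.358, 0.934, 0.001], [-0.001, 0.001, -1.0]]
wrist_force: [-0.1, -0.1, -1.5]
gripper_width: 0.096
gripper_force: 30.0
```

Emit:
{"fn": "servo_tool", "kwargs": {"targets": [[0, 0.43, 0, 0, 0], [0, 0.43, 0, 0, 0], [0, 0.43, 0, 0, 0], [0, 0.43, 0, 0, 0], [0, 0.43, 0, 0, 0]]}}

```text
time_s: 9.83
tcp_pos: [0.5423, 0.0576, 0.2054]
ee_rot: [[-0.933, 0.36, 0.0], [0.36, 0.933, -0.0], [-0.0, -0.0, -1.0]]
wrist_force: [-0.1, 0.4, -2.0]
gripper_width: 0.098
gripper_force: 30.0
```

```bash
python3 - <<'E'
from h import *
s=r.sense();p=s['tcp_pos'];print(s['time_s'],p,s['wrist_force'],s['ee_rot'])
S=snap('scene');im=S['pixels'][:,:,::-1]
print('cart rim',[fit([S],p[:2],[(p[2]-.0547-.033-g+.064-.064,.0365)],.006) for g in(.004,.006,.008)])
x0,y0=proj(S,[[*p[:2],.12]])[0].astype(int)
im2=cv2.convertScaleAbs(cv2.resize(im[y0-50:y0+50,x0-50:x0+50],None,fx=6,fy=6,interpolation=cv2.INTER_CUBIC),alpha=1.5)
def pl(z,R,c):
    q=((proj(S,circ(*p[:2],z,R))-[x0-50,y0-50]+.5)*6).astype(int);cv2.polylines(im2,[q],True,c,1)
b=p[2]-.0547
pl(b+.034,.034,(0,255,0));pl(b+.031-.005,.0365,(0,0,255));pl(b+.031-.005-.064,.0245,(0,0,255))
cv2.imwrite('pics/hang.png',im2)
E
```

```text
9.8333 [0.54227503 0.05758771 0.205426  ] [-0.09607451  0.43714116 -1.98469447] [[-9.32868389e-01  3.60217390e-01  1.38598662e-05]
 [ 3.60217386e-01  9.32868383e-01 -1.22363945e-04]
 [-5.70070517e-05 -1.09156891e-04 -9.99999992e-01]]
cart rim [[(array([0.5498, 0.0651]), 5.8)], [(array([0.5438, 0.0651]), 4.8)], [(array([0.5498, 0.0581]), 3.9)]]
```

View pics/hang.png

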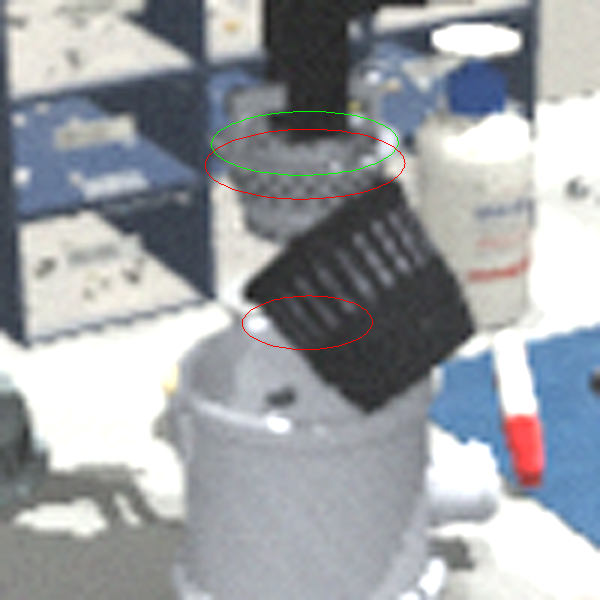

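```bash
python3 - <<'E'
from h import *
def blob(d):
    # dark blob below gripper near the pot, scene view
    g=d['pixels'].max(2)
    m=(g<75).astype(np.uint8);n,l,st,c=cv2.connectedComponentsWithStats(m)
    return [(st[i].tolist(),np.round(c[i],1).tolist()) for i in range(1,n) if st[i,4]>120 and 215<c[i][0]<420 and 120<c[i][1]<310]
a=load('scene');print(blob(a))
for k in range(3):
    b=snap('scene');print(r.sense()['time_s'],r.sense()['wrist_force'],blob(b))
    print(np.abs(a['pixels'].astype(int)-b['pixels'])[150:300,220:400].mean());a=b
E
```

```text
[([236, 79, 109, 122, 5112], [291.9, 134.2]), ([296, 173, 38, 40, 863], [315.3, 193.1]), ([235, 198, 14, 19, 126], [241.0, 205.8])]
9.9333 [-0.20593971  1.08688938 -0.71488031] [([296, 173, 38, 40, 865], [315.4, 193.1]), ([235, 198, 14, 19, 126], [241.1, 205.8])]
1.9660246913580246
9.9833 [-0.44595321  0.67920778  0.04698099] [([296, 173, 38, 40, 859], [315.3, 193.2]), ([235, 198, 14, 19, 128], [241.0, 205.9])]
1.9541358024691358
10.0333 [-0.48303972 -0.04909523  0.22693085] [([236, 79, 109, 122, 5106], [291.9, 134.3]), ([296, 173, 38, 40, 871], [315.3, 193.1]), ([235, 198, 14, 19, 128], [241.0, 205.9])]
1.9730987654320988
```

```bash
python3 - <<'E'
from h import *
F=[];M=[]
for k in range(14):
    d=snap('top' if k%2 else 'scene');s=r.sense();F.append(s['wrist_force']);M.append(s['moment'])
print(np.mean(F,0),np.std(F,0),np.mean(M,0))
T,S=load('top'),load('scene')
a=T['pixels'][150:275,270:380,::-1];b=S['pixels'][130:260,235:375,::-1]
f=lambda i:cv2.convertScaleAbs(cv2.resize(i,(400,int(i.shape[0]*400/i.shape[1])),interpolation=cv2.INTER_CUBIC),alpha=1.8)
a,b=f(a),f(b);h=max(len(a),len(b));z=np.zeros((h,800,3),np.uint8);z[:len(a),:400]=a;z[:len(b),400:]=b
cv2.imwrite('pics/tilt.png',z)
E
```

```text
[ 0.07358322  0.27886983 -1.02852682] [0.51800519 0.39958135 0.45206868] [ 0.02289037 -0.00722377 -0.0165657 ]
```

View pics/tilt.png

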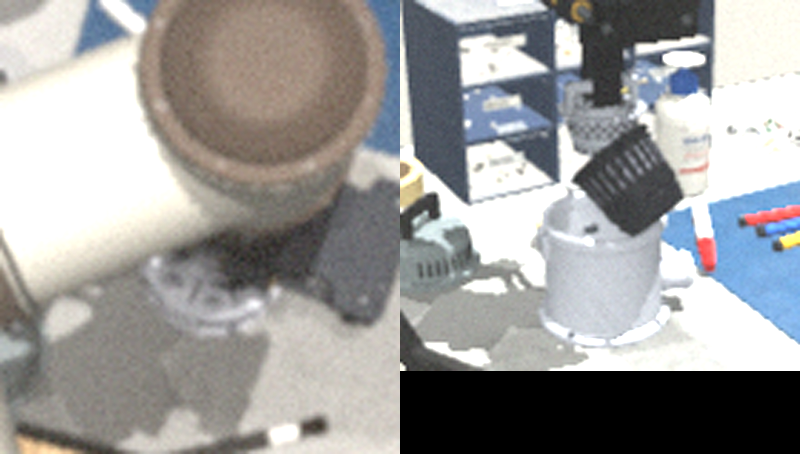

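```bash
cat > pose.py <<'E'
from h import *
from scipy.optimize import minimize
pot=(.5425,.0587)
def axis(a,b): # tilt a toward azimuth b (direction of the rim end)
    return np.array([np.sin(a)*np.cos(b),np.sin(a)*np.sin(b),np.cos(a)])
def rings(c,a,b):
    w=axis(a,b);u=np.cross(w,[.3,.5,.1]);u/=np.linalg.norm(u);v=np.cross(w,u);o=c-.034*w
    return [o+h*w+R*(np.cos(th)[:,None]*u+np.sin(th)[:,None]*v) for h,R in((0,.0245),(.011,.0295),(.060,.0365),(.064,.0365))]
k=4
def hull(d,P,off,sz):
    m=np.zeros((sz[1]*k,sz[0]*k),np.uint8);q=((proj(d,P)-off+.5)*k).astype(np.int32);cv2.fillConvexPoly(m,cv2.convexHull(q),1);return m
def run(d,box,seedxy):
    off=np.array(box[:2]);sz=box[2:]
    g=d['pixels'].max(2);n,l,st,c=cv2.connectedComponentsWithStats((g<80).astype(np.uint8))
    i=min((i for i in range(1,n) if 300<st[i,4]<2000),key=lambda i:np.hypot(*(c[i]-seedxy)))
    M=cv2.resize((l==i).astype(np.float32)[off[1]:off[1]+sz[1],off[0]:off[0]+sz[0]],None,fx=k,fy=k)>.5
    print('mask',st[i],c[i])
    occ=hull(d,np.r_[circ(*pot,.092,.05),circ(*pot,0,.05)],off,sz)&(1-hull(d,circ(*pot,.092,.044),off,sz))
    T=np.array(d['world_from_camera']);cen=onz(d,[c[i]],.13)[0]
    def cost(p):
        H=hull(d,np.vstack(rings(p[:3],p[3],p[4])),off,sz).astype(bool)
        m1=H&(occ==0);w=(occ==0)
        return 1-(m1&M&w).sum()/((m1|(M&w)).sum()+1)
    R=[]
    for z in(.09,.12,.15):
        c0=onz(d,[c[i]],z)[0]
        for b in np.radians([90,137,180]):
            q=minimize(cost,[*c0,.8,b],method='Nelder-Mead',options=dict(initial_simplex=np.array([[*c0,.8,b]]+[list(np.array([*c0,.8,b])+e) for e in np.diag([.01,.01,.01,.3,.4])]),maxfev=250));R.append((q.fun,q.x))
    R.sort(key=lambda t:t[0])
    for f,x in R[:5]:
        P=np.vstack(rings(x[:3],x[3],x[4]));w=axis(x[3],x[4])
        print(round(f,3),'cg',np.round(x[:3],3),'tilt',np.degrees(x[3:]).round(),'foot',np.round(x[:3]-.034*w,3),'rim',np.round(x[:3]+.03*w,3),'zmin',P[:,2].min().round(3))
E
python3 - <<'E'
from pose import *
run(load('scene'),(270,150,90,90),(315,193))
E
```

```text
mask [295 172  39  41 908] [315.14096916 192.70044053]
0.077 cg [0.565 0.05  0.117] tilt [ 50. 100.] foot [0.57  0.024 0.095] rim [0.561 0.072 0.136] zmin 0.076
0.085 cg [0.568 0.054 0.116] tilt [ 41. 125.] foot [0.581 0.035 0.09 ] rim [0.557 0.07  0.139] zmin 0.074
0.089 cg [0.576 0.062 0.11 ] tilt [ 39. 128.] foot [0.59  0.045 0.084] rim [0.565 0.077 0.133] zmin 0.068
0.109 cg [0.523 0.008 0.145] tilt [ 45. 117.] foot [ 0.534 -0.014  0.121] rim [0.514 0.027 0.166] zmin 0.103
0.112 cg [0.521 0.007 0.145] tilt [ 46. 117.] foot [ 0.532 -0.015  0.122] rim [0.511 0.027 0.166] zmin 0.104
```

Emit:
{"fn": "servo_tool", "kwargs": {"targets": [[-0.07, 0.07, 0, 0, 0], [-0.14, 0.14, 0, 0, 0], [-0.21, 0.21, 0, 0, 0], [-0.28, 0.28, 0, 0, 0], [-0.35, 0.35, 0, 0, 0]]}}

```text
time_s: 11.15
tcp_pos: [0.5315, 0.0695, 0.2054]
ee_rot: [[-0.933, 0.359, 0.0], [0.359, 0.933, 0.0], [-0.0, 0.0, -1.0]]
wrist_force: [0.0, -0.9, -1.7]
gripper_width: 0.099
gripper_force: 30.0
```

```bash
python3 - <<'E'
from pose import *
d=snap('scene');print(r.sense()['tcp_pos'],r.sense()['wrist_force'])
run(d,(270,150,90,90),(313,195))
E
```

```text
[0.53119659 0.06977495 0.20535295] [ 0.07401003 -0.0454627  -0.80093721]
mask [290 172  38  42 884] [309.45588235 195.17307692]
0.153 cg [0.547 0.05  0.114] tilt [ 48. 117.] foot [0.558 0.028 0.091] rim [0.537 0.07  0.134] zmin 0.073
0.156 cg [0.553 0.055 0.11 ] tilt [ 49. 114.] foot [0.563 0.032 0.088] rim [0.543 0.076 0.13 ] zmin 0.069
0.165 cg [0.591 0.096 0.083] tilt [ 57. 106.] foot [0.599 0.069 0.065] rim [0.584 0.12  0.1  ] zmin 0.044
0.166 cg [0.593 0.099 0.083] tilt [ 46. 129.] foot [0.608 0.08  0.059] rim [0.579 0.116 0.104] zmin 0.042
0.196 cg [0.514 0.015 0.136] tilt [ 43. 111.] foot [ 0.522 -0.007  0.111] rim [0.506 0.034 0.158] zmin 0.095
```

Emit:
{"fn": "servo_tool", "kwargs": {"targets": [[-0.05, 0.08, -0.02, 0, 0], [-0.1, 0.16, -0.04, 0, 0], [-0.15, 0.24, -0.06, 0, 0], [-0.2, 0.32, -0.08, 0, 0], [-0.24, 0.4, -0.1, 0, 0]]}}

```text
time_s: 11.62
tcp_pos: [0.5244, 0.0814, 0.2022]
ee_rot: [[-0.933, 0.359, -0.0], [0.359, 0.933, -0.0], [0.0, -0.0, -1.0]]
wrist_force: [1.1, 0.3, -1.0]
gripper_width: 0.098
gripper_force: 30.0
```

```bash
python3 - <<'E'
from pose import *
d=snap('scene');print(r.sense()['tcp_pos'],r.sense()['wrist_force'])
run(d,(260,150,90,90),(307,197))
E
```

```text
[0.52421933 0.08170092 0.20210913] [-0.53237534 -0.51010243 -0.8019007 ]
mask [ 602  249   38   50 1195] [624.55899582 273.18410042]
1.0 cg [ 0.76  -0.525  0.09 ] tilt [46. 90.] foot [ 0.76  -0.549  0.066] rim [ 0.76  -0.503  0.111] zmin 0.049
1.0 cg [ 0.76  -0.525  0.09 ] tilt [ 46. 137.] foot [ 0.777 -0.541  0.066] rim [ 0.744 -0.51   0.111] zmin 0.049
1.0 cg [ 0.76  -0.525  0.09 ] tilt [ 46. 180.] foot [ 0.784 -0.525  0.066] rim [ 0.738 -0.525  0.111] zmin 0.049
1.0 cg [ 0.701 -0.526  0.12 ] tilt [46. 90.] foot [ 0.701 -0.55   0.096] rim [ 0.701 -0.504  0.141] zmin 0.079
1.0 cg [ 0.701 -0.526  0.12 ] tilt [ 46. 137.] foot [ 0.719 -0.543  0.096] rim [ 0.685 -0.511  0.141] zmin 0.079
```

```bash
python3 - <<'E'
from h import *
d=snap('scene')
g=d['pixels'].max(2);n,l,st,c=cv2.connectedComponentsWithStats((g<80).astype(np.uint8))
for i in range(1,n):
    if st[i,4]>20 and 230<c[i][0]<380 and 90<c[i][1]<300: print(st[i],c[i].round(1))
print('rim ellipse bbox',proj(d,circ(.5425,.0587,.092,.05)).min(0),proj(d,circ(.5425,.0587,.092,.05)).max(0),'TCP',proj(d,[[.524,.0817,.2]]), 'basket bottom',proj(d,[[.524,.0817,.147]]))
print('upright cart in pot rim bbox',proj(d,circ(.5425,.0587,.086,.0365)).min(0),proj(d,circ(.5425,.0587,.086,.0365)).max(0))
E
```

```text
[ 235   36  110  166 6864] [286.1 117. ]
[332 145  12  19  82] [340.4 153.2]
[293 202  30  12 228] [306.1 207.2]
[282 269  11   7  52] [287.3 271.8]
rim ellipse bbox [283.70180035 196.29588055] [327.46667147 215.1909973 ] TCP [[291.63982951 159.88694133]] basket bottom [[292.2728747  182.36173517]]
upright cart in pot rim bbox [289.70503372 200.92276057] [321.54434231 214.83664468]
```

Emit:
{"fn": "servo_tool", "kwargs": {"targets": [[0.15, -0.2, 0, 0, 0], [0.3, -0.4, 0, 0, 0], [0.45, -0.58, 0, 0, 0], [0.6, -0.76, 0, 0, 0], [0.6, -0.76, 0, 0, 0]]}}

```text
time_s: 12.13
tcp_pos: [0.5436, 0.0572, 0.2021]
ee_rot: [[-0.933, 0.361, 0.0], [0.361, 0.933, -0.0], [-0.0, -0.0, -1.0]]
wrist_force: [-0.9, 0.7, -0.8]
gripper_width: 0.1
gripper_force: 30.0
```

```bash
python3 - <<'E'
from h import *
p=r.sense()['tcp_pos'];print(p,r.sense()['wrist_force'])
S=snap('scene')
for z in(.080,.083,.086,.089,.092,.095):print(z,fit([S],(.5425,.0587),[(z,.0365),(z,.032)],.008))
print('pot',fit([S],(.5425,.0587),[(.092,.05),(.092,.044)],.004))
x0,y0=proj(S,[[.5425,.0587,.10]])[0].astype(int)
im2=cv2.convertScaleAbs(cv2.resize(S['pixels'][y0-35:y0+35,x0-40:x0+40,::-1],None,fx=8,fy=8,interpolation=cv2.INTER_CUBIC),alpha=1.6)
q=((proj(S,circ(.5425,.0587,.0855,.0365))-[x0-40,y0-35]+.5)*8).astype(int);cv2.polylines(im2,[q],True,(0,0,255),1)
cv2.imwrite('pics/inpot.png',im2)
E
```

```text
[0.54360135 0.0571799  0.20214476] [-0.8557044   0.72134513 -0.81911654]
0.08 [(array([0.552 , 0.0672]), 29.2)]
0.083 [(array([0.5505, 0.0637]), 30.4)]
0.086 [(array([0.546, 0.059]), 30.6)]
0.089 [(array([0.5422, 0.0544]), 30.8)]
0.092 [(array([0.5392, 0.0497]), 31.1)]
0.095 [(array([0.5455, 0.0492]), 26.6)]
pot [(array([0.543 , 0.0592]), 29.6)]
```

View pics/inpot.png

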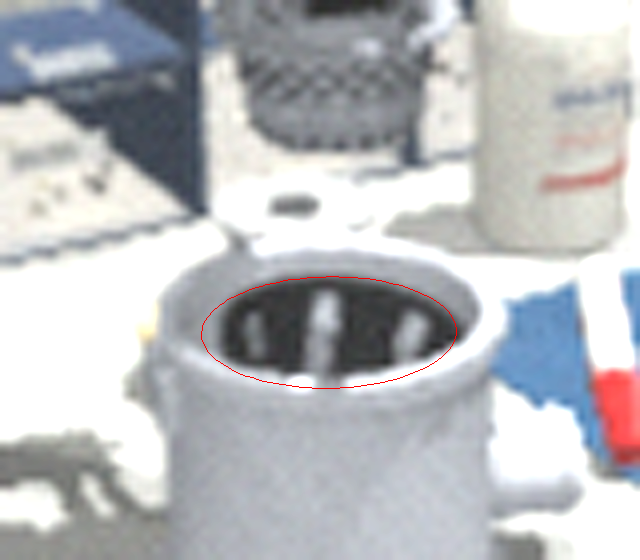

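Emit:
{"fn": "servo_tool", "kwargs": {"targets": [[0, 0.02, -0.8, 0, 0], [0, 0.02, -1.6, 0, 0], [0, 0.02, -2.2, 0, 0], [0, 0.02, -2.5, 0, 0], [0, 0.02, -2.5, 0, 0]]}}

```text
time_s: 12.6
tcp_pos: [0.5414, 0.0585, 0.1253]
ee_rot: [[-0.933, 0.359, -0.004], [0.359, 0.933, -0.002], [0.003, -0.003, -1.0]]
wrist_force: [-0.5, -0.3, -1.2]
gripper_width: 0.1
gripper_force: 30.0
```

Emit:
{"fn": "servo_tool", "kwargs": {"targets": [[0, 0, -0.05, 0, 0], [0, 0, -0.1, 0, 0], [0, 0, -0.13, 0, 0], [0, 0, -0.16, 0, 0], [0, 0, -0.16, 0, 0]]}}

```text
time_s: 13.02
tcp_pos: [0.5429, 0.0591, 0.1231]
ee_rot: [[-0.933, 0.359, 0.001], [0.359, 0.933, 0.0], [-0.001, 0.001, -1.0]]
wrist_force: [1.0, -1.1, 0.1]
gripper_width: 0.101
gripper_force: 30.0
```

Emit:
{"fn": "servo_tool", "kwargs": {"targets": [[0, 0, -0.02, 0, 0], [0, 0, -0.04, 0, 0], [0, 0, -0.06, 0, 0], [0, 0, -0.08, 0, 0], [0, 0, -0.08, 0, 0]]}}

```text
time_s: 13.43
tcp_pos: [0.5427, 0.059, 0.1201]
ee_rot: [[-0.933, 0.359, 0.0], [0.359, 0.933, -0.0], [-0.0, 0.0, -1.0]]
wrist_force: [0.1, -1.2, -0.2]
gripper_width: 0.096
gripper_force: 30.0
```

Emit:
{"fn": "servo_tool", "kwargs": {"targets": [[0, 0, -0.01, 0, 0], [0, 0, -0.02, 0, 0], [0, 0, -0.03, 0, 0], [0, 0, -0.04, 0, 0], [0, 0, -0.04, 0, 0]]}}

```text
time_s: 13.85
tcp_pos: [0.5427, 0.059, 0.1189]
ee_rot: [[-0.933, 0.359, 0.0], [0.359, 0.933, -0.0], [-0.0, 0.0, -1.0]]
wrist_force: [-0.6, -1.1, 0.4]
gripper_width: 0.101
gripper_force: 30.0
```

Emit:
{"fn": "servo_tool", "kwargs": {"targets": [[0, 0, -0.01, 0, 0], [0, 0, -0.02, 0, 0], [0, 0, -0.03, 0, 0], [0, 0, -0.03, 0, 0], [0, 0, -0.03, 0, 0]]}}

```text
time_s: 14.27
tcp_pos: [0.5425, 0.059, 0.1179]
ee_rot: [[-0.933, 0.359, -0.0], [0.359, 0.933, -0.0], [0.0, -0.0, -1.0]]
wrist_force: [0.5, -1.4, 1.1]
gripper_width: 0.096
gripper_force: 30.0
```

Emit:
{"fn": "servo_tool", "kwargs": {"targets": [[0, 0, -0.01, 0, 0], [0, 0, -0.02, 0, 0], [0, 0, -0.03, 0, 0], [0, 0, -0.03, 0, 0], [0, 0, -0.03, 0, 0]]}}

```text
time_s: 14.68
tcp_pos: [0.5426, 0.059, 0.1171]
ee_rot: [[-0.933, 0.359, -0.0], [0.359, 0.933, 0.0], [0.0, 0.0, -1.0]]
wrist_force: [-0.2, -1.6, 1.3]
gripper_width: 0.098
gripper_force: 30.0
```

Emit:
{"fn": "servo_tool", "kwargs": {"targets": [[0, -0.02, -0.01, 0, 0], [0, -0.02, -0.02, 0, 0], [0, -0.02, -0.03, 0, 0], [0, -0.02, -0.03, 0, 0], [0, -0.02, -0.03, 0, 0]]}}

```text
time_s: 15.1
tcp_pos: [0.5426, 0.0584, 0.1161]
ee_rot: [[-0.933, 0.359, -0.0], [0.359, 0.933, 0.0], [0.0, -0.0, -1.0]]
wrist_force: [-0.6, -0.8, 0.6]
gripper_width: 0.099
gripper_force: 30.0
```

Emit:
{"fn": "servo_tool", "kwargs": {"targets": [[0, 0, -0.01, 0, 0], [0, 0, -0.02, 0, 0], [0, 0, -0.03, 0, 0], [0, 0, -0.03, 0, 0], [0, 0, -0.03, 0, 0]]}}

```text
time_s: 15.52
tcp_pos: [0.5425, 0.0584, 0.1151]
ee_rot: [[-0.933, 0.359, -0.0], [0.359, 0.933, -0.0], [0.0, -0.0, -1.0]]
wrist_force: [-0.3, -1.4, 0.2]
gripper_width: 0.095
gripper_force: 30.0
```

Emit:
{"fn": "servo_tool", "kwargs": {"targets": [[0, -0.02, -0.01, 0, 0], [0, -0.02, -0.02, 0, 0], [0, -0.02, -0.03, 0, 0], [0, -0.02, -0.03, 0, 0], [0, -0.02, -0.03, 0, 0]]}}

```text
time_s: 15.93
tcp_pos: [0.5426, 0.0578, 0.1144]
ee_rot: [[-0.933, 0.359, -0.0], [0.359, 0.933, 0.0], [0.0, 0.0, -1.0]]
wrist_force: [-0.8, -0.3, 1.0]
gripper_width: 0.1
gripper_force: 30.0
```

Emit:
{"fn": "servo_tool", "kwargs": {"targets": [[0, 0, -0.01, 0, 0], [0, 0, -0.02, 0, 0], [0, 0, -0.03, 0, 0], [0, 0, -0.03, 0, 0], [0, 0, -0.03, 0, 0]]}}

```text
time_s: 16.35
tcp_pos: [0.5427, 0.0578, 0.1136]
ee_rot: [[-0.933, 0.359, 0.0], [0.359, 0.933, 0.0], [-0.0, 0.0, -1.0]]
wrist_force: [-1.0, -0.9, 1.3]
gripper_width: 0.096
gripper_force: 30.0
```

Emit:
{"fn": "servo_tool", "kwargs": {"targets": [[-0.01, -0.01, -0.01, 0, 0], [-0.01, -0.01, -0.02, 0, 0], [-0.01, -0.01, -0.025, 0, 0], [-0.01, -0.01, -0.025, 0, 0], [-0.01, -0.01, -0.025, 0, 0]]}}

```text
time_s: 16.77
tcp_pos: [0.5425, 0.0576, 0.1129]
ee_rot: [[-0.933, 0.359, 0.0], [0.359, 0.933, 0.0], [-0.0, 0.0, -1.0]]
wrist_force: [1.5, -1.1, 2.6]
gripper_width: 0.099
gripper_force: 30.0
```

Emit:
{"fn": "servo_tool", "kwargs": {"targets": [[0, 0, -0.01, 0, 0], [0, 0, -0.02, 0, 0], [0, 0, -0.025, 0, 0], [0, 0, -0.025, 0, 0], [0, 0, -0.025, 0, 0]]}}

```text
time_s: 17.18
tcp_pos: [0.5423, 0.0575, 0.1119]
ee_rot: [[-0.933, 0.359, -0.0], [0.359, 0.933, 0.0], [0.0, 0.0, -1.0]]
wrist_force: [0.5, -0.7, 2.1]
gripper_width: 0.099
gripper_force: 30.0
```

Emit:
{"fn": "servo_tool", "kwargs": {"targets": [[0, 0, -0.01, 0, 0], [0, 0, -0.02, 0, 0], [0, 0, -0.025, 0, 0], [0, 0, -0.025, 0, 0], [0, 0, -0.025, 0, 0]]}}

```text
time_s: 17.6
tcp_pos: [0.542, 0.0577, 0.1108]
ee_rot: [[-0.933, 0.359, -0.001], [0.359, 0.933, 0.0], [0.001, -0.0, -1.0]]
wrist_force: [-0.1, 1.8, -1.0]
gripper_width: 0.094
gripper_force: 30.0
```

Emit:
{"fn": "servo_tool", "kwargs": {"targets": [[0, 0, -0.01, 0, 0], [0, 0, -0.015, 0, 0], [0, 0, -0.02, 0, 0], [0, 0, -0.02, 0, 0], [0, 0, -0.02, 0, 0]]}}

```text
time_s: 18.02
tcp_pos: [0.5423, 0.0576, 0.1107]
ee_rot: [[-0.933, 0.359, -0.0], [0.359, 0.933, 0.0], [0.0, 0.0, -1.0]]
wrist_force: [0.4, 2.2, -0.4]
gripper_width: 0.1
gripper_force: 30.0
```

Emit:
{"fn": "servo_tool", "kwargs": {"targets": [[0, 0.01, 0, 0, 0], [0, 0.02, 0, 0, 0], [0, 0.03, 0, 0, 0], [0, 0.03, 0, 0, 0], [0, 0.03, 0, 0, 0]]}}

```text
time_s: 18.43
tcp_pos: [0.5422, 0.0583, 0.1106]
ee_rot: [[-0.933, 0.359, -0.0], [0.359, 0.933, -0.0], [0.0, -0.0, -1.0]]
wrist_force: [-0.3, 2.0, -0.3]
gripper_width: 0.103
gripper_force: 30.0
```

```bash
cat > look.py <<'E'
from h import *
F=[];M=[];im=[]
for k in range(6):
    S=snap('scene');s=r.sense();F.append(s['wrist_force']);M.append(s['moment']);im.append(S['pixels'].astype(float))
S['pixels']=np.mean(im,0).round().astype(np.uint8);pickle.dump(S,open('pics/sceneavg.pkl','wb'))
p=s['tcp_pos'];print(s['time_s'],p,'F',np.mean(F,0).round(2),'M',np.mean(M,0).round(3))
E
python3 - <<'E'
from look import *
# basket flange height at known axis: score vs z
g=cv2.GaussianBlur(cv2.cvtColor(S['pixels'],cv2.COLOR_RGB2GRAY),(0,0),.7).astype(np.float32)
for R,zs in((.034,np.arange(.078,.1,.001)),(.0365,np.arange(.072,.09,.001))):
    out=[]
    for z in zs:
        out.append((round(max(score(S,g,(.5425+i,.0585+j),[(z,R)]) for i in(-.001,0,.001) for j in(-.001,0,.001)),1),round(z,3)))
    print(R,out)
E
```

```text
18.7333 [0.54223411 0.05830326 0.11064768] F [-0.32  0.84 -0.01] M [ 0.241  0.058 -0.004]
0.034 [(np.float32(5.3), np.float64(0.078)), (np.float32(5.7), np.float64(0.079)), (np.float32(6.4), np.float64(0.08)), (np.float32(7.3), np.float64(0.081)), (np.float32(8.2), np.float64(0.082)), (np.float32(8.9), np.float64(0.083)), (np.float32(9.3), np.float64(0.084)), (np.float32(9.6), np.float64(0.085)), (np.float32(9.1), np.float64(0.086)), (np.float32(8.3), np.float64(0.087)), (np.float32(7.3), np.float64(0.088)), (np.float32(6.7), np.float64(0.089)), (np.float32(6.8), np.float64(0.09)), (np.float32(6.8), np.float64(0.091)), (np.float32(6.4), np.float64(0.092)), (np.float32(5.8), np.float64(0.093)), (np.float32(5.5), np.float64(0.094)), (np.float32(5.4), np.float64(0.095)), (np.float32(5.4), np.float64(0.096)), (np.float32(5.6), np.float64(0.097)), (np.float32(6.2), np.float64(0.098)), (np.float32(6.7), np.float64(0.099)), (np.float32(7.0), np.float64(0.1))]
0.0365 [(np.float32(4.3), np.float64(0.072)), (np.float32(4.3), np.float64(0.073)), (np.float32(4.5), np.float64(0.074)), (np.float32(4.6), np.float64(0.075)), (np.float32(4.9), np.float64(0.076)), (np.float32(5.5), np.float64(0.077)), (np.float32(5.9), np.float64(0.078)), (np.float32(6.3), np.float64(0.079)), (np.float32(6.6), np.float64(0.08)), (np.float32(7.2), np.float64(0.081)), (np.float32(7.8), np.float64(0.082)), (np.float32(8.8), np.float64(0.083)), (np.float32(9.5), np.float64(0.084)), (np.float32(9.9), np.float64(0.085)), (np.float32(10.1), np.float64(0.086)), (np.float32(10.1), np.float64(0.087)), (np.float32(9.1), np.float64(0.088)), (np.float32(7.6), np.float64(0.089))]
```

Emit:
{"fn": "servo_tool", "kwargs": {"targets": [[0, 0.01, -0.01, 0, 0], [0, 0.02, -0.02, 0, 0], [0, 0.02, -0.025, 0, 0], [0, 0.02, -0.025, 0, 0], [0, 0.02, -0.025, 0, 0]]}}

```text
time_s: 19.15
tcp_pos: [0.5425, 0.059, 0.1101]
ee_rot: [[-0.933, 0.359, 0.0], [0.359, 0.933, -0.0], [-0.0, 0.0, -1.0]]
wrist_force: [-0.1, 0.0, 0.8]
gripper_width: 0.102
gripper_force: 30.0
```

Emit:
{"fn": "servo_tool", "kwargs": {"targets": [[0, 0, -0.01, 0, 0], [0, 0, -0.015, 0, 0], [0, 0, -0.025, 0, 0], [0, 0, -0.025, 0, 0], [0, 0, -0.025, 0, 0]]}}

```text
time_s: 19.57
tcp_pos: [0.5426, 0.0591, 0.1093]
ee_rot: [[-0.933, 0.359, 0.001], [0.359, 0.933, 0.0], [-0.001, 0.0, -1.0]]
wrist_force: [0.3, -0.1, 2.4]
gripper_width: 0.101
gripper_force: 30.0
```

```bash
python3 - <<'E'
from look import *
g=cv2.GaussianBlur(cv2.cvtColor(S['pixels'],cv2.COLOR_RGB2GRAY),(0,0),.7).astype(np.float32)
o=[(round(float(score(S,g,(.5428,.059),[(z,.05)])),1),round(z,4)) for z in np.arange(.087,.097,.001)];print(max(o),o)
E
```

```text
19.8667 [0.54246236 0.05906827 0.10923118] F [0.66 0.18 1.94] M [-0.007 -0.176  0.007]
(12.1, np.float64(0.09)) [(10.2, np.float64(0.087)), (10.9, np.float64(0.088)), (11.6, np.float64(0.089)), (12.1, np.float64(0.09)), (12.0, np.float64(0.091)), (11.8, np.float64(0.092)), (11.3, np.float64(0.093)), (11.2, np.float64(0.094)), (11.3, np.float64(0.095)), (11.3, np.float64(0.096)), (10.7, np.float64(0.097))]
```

Emit:
{"fn": "servo_tool", "kwargs": {"targets": [[-0.01, 0, -0.01, 0, 0], [-0.01, 0, -0.015, 0, 0], [-0.01, 0, -0.025, 0, 0], [-0.01, 0, -0.025, 0, 0], [-0.01, 0, -0.025, 0, 0]]}}

```text
time_s: 20.28
tcp_pos: [0.5421, 0.0591, 0.1085]
ee_rot: [[-0.933, 0.359, 0.0], [0.359, 0.933, 0.0], [-0.0, 0.0, -1.0]]
wrist_force: [0.5, 0.2, 2.6]
gripper_width: 0.096
gripper_force: 30.0
```

Emit:
{"fn": "servo_tool", "kwargs": {"targets": [[0, 0, -0.005, 0, 0], [0, 0, -0.01, 0, 0], [0, 0, -0.015, 0, 0], [0, 0, -0.02, 0, 0], [0, 0, -0.02, 0, 0]]}}

```text
time_s: 20.7
tcp_pos: [0.5421, 0.059, 0.1079]
ee_rot: [[-0.933, 0.359, 0.0], [0.359, 0.933, 0.0], [-0.0, 0.0, -1.0]]
wrist_force: [0.1, -0.5, 3.4]
gripper_width: 0.1
gripper_force: 30.0
```

Emit:
{"fn": "servo_tool", "kwargs": {"targets": [[0, 0, -0.005, 0, 0], [0, 0, -0.01, 0, 0], [0, 0, -0.015, 0, 0], [0, 0, -0.015, 0, 0], [0, 0, -0.015, 0, 0]]}}

```text
time_s: 21.12
tcp_pos: [0.5421, 0.059, 0.1074]
ee_rot: [[-0.933, 0.359, 0.0], [0.359, 0.933, 0.0], [-0.0, 0.0, -1.0]]
wrist_force: [0.6, 0.0, 3.2]
gripper_width: 0.1
gripper_force: 30.0
```

Emit:
{"fn": "servo_tool", "kwargs": {"targets": [[0, 0, -0.005, 0, 0], [0, 0, -0.01, 0, 0], [0, 0, -0.015, 0, 0], [0, 0, -0.015, 0, 0], [0, 0, -0.015, 0, 0]]}}

```text
time_s: 21.53
tcp_pos: [0.5421, 0.0591, 0.1071]
ee_rot: [[-0.933, 0.359, 0.0], [0.359, 0.933, 0.0], [-0.0, 0.0, -1.0]]
wrist_force: [0.6, 0.4, 4.9]
gripper_width: 0.098
gripper_force: 30.0
```

```bash
python3 - <<'E'
from look import *
g=cv2.GaussianBlur(cv2.cvtColor(S['pixels'],cv2.COLOR_RGB2GRAY),(0,0),.7).astype(np.float32)
o=[(round(float(max(score(S,g,(.5425+i,.0585+j),[(z,.034)]) for i in(-.001,0,.001) for j in(-.001,0,.001))),1),round(z,4)) for z in np.arange(.076,.09,.001)];print(max(o),o)
E
```

```text
21.8333 [0.54202764 0.05908483 0.1069309 ] F [0.35 0.85 4.73] M [ 0.161 -0.162  0.015]
(7.0, np.float64(0.088)) [(4.5, np.float64(0.076)), (4.9, np.float64(0.077)), (5.2, np.float64(0.078)), (5.5, np.float64(0.079)), (6.1, np.float64(0.08)), (6.5, np.float64(0.081)), (6.8, np.float64(0.082)), (6.8, np.float64(0.083)), (7.0, np.float64(0.084)), (7.0, np.float64(0.085)), (6.9, np.float64(0.086)), (7.0, np.float64(0.087)), (7.0, np.float64(0.088)), (6.9, np.float64(0.089))]
```

Emit:
{"fn": "servo_tool", "kwargs": {"targets": [[0, 0, 0.02, 0, 0], [0, 0, 0.05, 0, 0], [0, 0, 0.07, 0, 0], [0, 0, 0.07, 0, 0], [0, 0, 0.07, 0, 0]]}}

```text
time_s: 22.25
tcp_pos: [0.5413, 0.0588, 0.1084]
ee_rot: [[-0.933, 0.359, -0.002], [0.359, 0.933, -0.0], [0.002, -0.001, -1.0]]
wrist_force: [0.6, -0.8, -1.4]
gripper_width: 0.099
gripper_force: 30.0
```

```bash
python3 - <<'E'
from look import *
E
```

```text
22.55 [0.54164141 0.05883217 0.10876712] F [ 0.04 -0.23 -1.02] M [-0.057 -0.142  0.009]
```

Emit:
{"fn": "servo_tool", "kwargs": {"targets": [[0, 0, 0.02, 0, 0], [0, 0, 0.04, 0, 0], [0, 0, 0.06, 0, 0], [0, 0, 0.07, 0, 0], [0, 0, 0.07, 0, 0]]}}

```text
time_s: 22.97
tcp_pos: [0.5419, 0.0591, 0.1111]
ee_rot: [[-0.933, 0.359, -0.0], [0.359, 0.933, 0.0], [0.0, 0.0, -1.0]]
wrist_force: [0.2, 0.9, -1.4]
gripper_width: 0.102
gripper_force: 30.0
```

```bash
python3 - <<'E'
from look import *
E
```

```text
23.2667 [0.54195482 0.05904922 0.11113631] F [-0.35  0.37 -1.51] M [ 0.179 -0.007  0.012]
```

Emit:
{"fn": "servo_tool", "kwargs": {"targets": [[0, 0, 0.02, 0, 0], [0, 0, 0.04, 0, 0], [0, 0, 0.06, 0, 0], [0, 0, 0.06, 0, 0], [0, 0, 0.06, 0, 0]]}}

```text
time_s: 23.68
tcp_pos: [0.5419, 0.059, 0.1127]
ee_rot: [[-0.933, 0.359, -0.0], [0.359, 0.933, -0.0], [0.0, -0.0, -1.0]]
wrist_force: [-0.0, 2.2, -4.5]
gripper_width: 0.098
gripper_force: 30.0
```

```bash
python3 - <<'E'
from look import *
E
```

```text
23.9833 [0.54187861 0.05898036 0.11279717] F [-0.09  0.89 -4.82] M [ 0.192 -0.165 -0.01 ]
```

Emit:
{"fn": "servo_tool", "kwargs": {"targets": [[0, 0, -0.04, 0, 0], [0, 0, -0.08, 0, 0], [0, 0, -0.12, 0, 0], [0, 0, -0.13, 0, 0], [0, 0, -0.13, 0, 0]]}}

```text
time_s: 24.4
tcp_pos: [0.5429, 0.0592, 0.1098]
ee_rot: [[-0.934, 0.358, 0.002], [0.358, 0.934, 0.0], [-0.002, 0.001, -1.0]]
wrist_force: [0.5, -0.0, 0.8]
gripper_width: 0.1
gripper_force: 30.0
```

Emit:
{"fn": "servo_tool", "kwargs": {"targets": [[0, 0, 0, 0, 0], [0, 0, 0, 0, 30], [0, 0, 0, 0, 30], [0, 0, 0, 0, 30], [0, 0, 0, 0, 30]]}}

```text
time_s: 24.82
tcp_pos: [0.5416, 0.0588, 0.1087]
ee_rot: [[-0.933, 0.359, -0.001], [0.359, 0.933, -0.0], [0.001, -0.001, -1.0]]
wrist_force: [0.5, -0.5, -0.3]
gripper_width: 0.299
gripper_force: 0.0
```

Emit:
{"fn": "servo_tool", "kwargs": {"targets": [[0, 0, 1, 0, 30], [0, 0, 2, 0, 50], [0, 0, 3, 0.1, 87], [-0.2, 0.8, 3, 0.22, 87], [-0.5, 1.8, 3, 0.34, 87]]}}

```text
time_s: 25.23
tcp_pos: [0.5281, 0.1128, 0.2012]
ee_rot: [[-1.0, 0.025, 0.004], [0.025, 1.0, 0.002], [-0.004, 0.002, -1.0]]
wrist_force: [-0.1, 0.7, -0.5]
gripper_width: 0.563
gripper_force: 0.0
```

```bash
python3 - <<'E'
from look import *
T=snap('top')
g0=cv2.GaussianBlur(cv2.cvtColor(S['pixels'],cv2.COLOR_RGB2GRAY),(0,0),.7).astype(np.float32)
# basket rim: fit with known xy near pot axis, z scan
for R in(.034,):
    o=[(round(float(max(score(S,g0,(.5425+i,.0587+j),[(z,R)]) for i in(-.001,0,.001) for j in(-.001,0,.001))),1),round(z,4)) for z in np.arange(.078,.096,.001)];print(R,max(o),o)
# cover: dark bar mask centroid + axis at z=.068 (top face) in both
for n,d in(('S',S),('T',T)):
    c0=proj(d,[[.4755,.2255,.065]])[0];g=d['pixels'].max(2)
    m=(g<62).astype(np.uint8);nn,l,st,c=cv2.connectedComponentsWithStats(m)
    for i in range(1,nn):
        if st[i,4]>20 and np.hypot(*(c[i]-c0))<14:
            pts=np.argwhere(l==i)[:,::-1].astype(float);w=onz(d,pts,.068)[:,:2];u,s,v=np.linalg.svd(w-w.mean(0));q=(w-w.mean(0))@v[0]
            print(n,st[i],c[i].round(1),w.mean(0).round(4),'mid',(w.mean(0)+v[0]*(q.max()+q.min())/2).round(4),'ang',np.degrees(np.arctan2(v[0,1],v[0,0])).round(1),'len',np.ptp(q).round(3))
    print(n,'flange',fit([d],(.4755,.2245),[(.012,.051)],.006))
E
```

```text
25.5333 [0.52685388 0.11251243 0.19862865] F [-0.16  0.26 -0.11] M [-0.007  0.015  0.018]
0.034 (11.4, np.float64(0.083)) [(7.4, np.float64(0.078)), (8.2, np.float64(0.079)), (9.1, np.float64(0.08)), (10.1, np.float64(0.081)), (11.1, np.float64(0.082)), (11.4, np.float64(0.083)), (11.1, np.float64(0.084)), (10.3, np.float64(0.085)), (10.5, np.float64(0.086)), (10.6, np.float64(0.087)), (9.6, np.float64(0.088)), (8.1, np.float64(0.089)), (8.3, np.float64(0.09)), (8.6, np.float64(0.091)), (8.3, np.float64(0.092)), (7.5, np.float64(0.093)), (8.2, np.float64(0.094)), (8.5, np.float64(0.095))]
S [234 198  15  16 120] [240.7 205.1] [0.4625 0.2067] mid [0.4618 0.2062] ang -141.2 len 0.086
S flange [(array([0.475 , 0.2252]), 8.4)]
T [258 244  10  12  71] [262.6 249.3] [0.4645 0.2209] mid [0.4643 0.2208] ang -154.4 len 0.03
T flange [(array([0.475, 0.232]), 6.7)]
```

Emit:
{"fn": "servo_tool", "kwargs": {"targets": [[-0.5, 1.0, 0, 0.1, 87], [-1.0, 2.2, -0.3, 0.2, 87], [-1.5, 3.3, -0.9, 0.3, 87], [-1.72, 3.75, -1.8, 0.39, 87], [-1.72, 3.75, -2.6, 0.39, 87]]}}

```text
time_s: 26.0
tcp_pos: [0.4749, 0.2276, 0.1204]
ee_rot: [[-0.933, -0.36, 0.001], [-0.36, 0.933, 0.001], [-0.002, 0.001, -1.0]]
wrist_force: [0.3, -0.8, -0.5]
gripper_width: 0.999
gripper_force: 0.0
```

Emit:
{"fn": "servo_tool", "kwargs": {"targets": [[0, 0, -0.6, 0, 87], [0, 0, -1.1, 0, 87], [0, 0, -1.1, 0, 87], [0, 0, -1.1, 0, 87], [0, 0, -1.1, 0, 87]]}}

```text
time_s: 26.42
tcp_pos: [0.4763, 0.2254, 0.0888]
ee_rot: [[-0.935, -0.354, 0.001], [-0.354, 0.935, 0.001], [-0.001, 0.0, -1.0]]
wrist_force: [-0.3, 0.1, -0.1]
gripper_width: 0.997
gripper_force: 0.0
```

Emit:
{"fn": "servo_tool", "kwargs": {"targets": [[-0.03, 0, -0.5, 0, 87], [-0.03, 0, -0.76, 0, 60], [-0.03, 0, -0.76, 0, 30], [-0.03, 0, -0.76, 0, 0], [-0.03, 0, -0.76, 0, 0]]}}

```text
time_s: 26.83
tcp_pos: [0.475, 0.2258, 0.066]
ee_rot: [[-0.935, -0.355, 0.001], [-0.355, 0.935, 0.001], [-0.001, 0.0, -1.0]]
wrist_force: [-0.2, 0.2, -0.2]
gripper_width: 0.778
gripper_force: 0.0
```

Emit:
{"fn": "servo_tool", "kwargs": {"targets": [[0, 0, 0, 0, 0], [0, 0, 0, 0, 0], [0, 0, 0, 0, 0], [0, 0, 0, 0, 0], [0, 0, 0, 0, 0]]}}

```text
time_s: 27.25
tcp_pos: [0.4745, 0.2256, 0.0653]
ee_rot: [[-0.935, -0.355, 0.0], [-0.355, 0.935, 0.0], [-0.0, 0.0, -1.0]]
wrist_force: [-0.8, -0.2, 0.4]
gripper_width: 0.403
gripper_force: 0.0
```

Emit:
{"fn": "servo_tool", "kwargs": {"targets": [[0, 0, 0, 0, 0], [0, 0, 0, 0, 0], [0, 0, 0, 0, 0], [0, 0, 0, 0, 0], [0, 0, 0.1, 0, 0]]}}

```text
time_s: 27.67
tcp_pos: [0.4738, 0.2251, 0.0675]
ee_rot: [[-0.935, -0.355, -0.002], [-0.355, 0.935, -0.001], [0.002, -0.0, -1.0]]
wrist_force: [-0.7, 0.0, -2.5]
gripper_width: 0.108
gripper_force: 29.9
```

Emit:
{"fn": "servo_tool", "kwargs": {"targets": [[0, 0, 0.6, 0, 0], [0, 0, 1.5, 0, 0], [0, 0, 2.6, 0, 0], [0, 0, 3.6, 0, 0], [0, 0, 4.5, 0, 0]]}}

```text
time_s: 28.08
tcp_pos: [0.4741, 0.2252, 0.2047]
ee_rot: [[-0.935, -0.355, -0.0], [-0.355, 0.935, -0.0], [0.0, 0.0, -1.0]]
wrist_force: [0.3, 0.8, -2.4]
gripper_width: 0.114
gripper_force: 29.9
```

Emit:
{"fn": "servo_tool", "kwargs": {"targets": [[0.3, -0.7, 0.1, -0.1, 0], [0.8, -1.8, 0.1, -0.2, 0], [1.3, -3.0, 0.1, -0.3, 0], [1.8, -4.2, 0.1, -0.4, 0], [2.1, -5.0, 0.1, -0.5, 0]]}}

```text
time_s: 28.5
tcp_pos: [0.5374, 0.0728, 0.2057]
ee_rot: [[-0.99, 0.143, -0.002], [0.143, 0.99, -0.001], [0.002, -0.001, -1.0]]
wrist_force: [0.9, 0.3, -3.3]
gripper_width: 0.108
gripper_force: 30.0
```

Emit:
{"fn": "servo_tool", "kwargs": {"targets": [[0.16, -0.4, 0, -0.08, 0], [0.16, -0.55, 0, -0.16, 0], [0.16, -0.55, 0, -0.16, 0], [0.16, -0.55, 0, -0.16, 0], [0.16, -0.55, 0, -0.16, 0]]}}

```text
time_s: 28.92
tcp_pos: [0.5419, 0.0593, 0.2059]
ee_rot: [[-0.957, 0.291, -0.001], [0.291, 0.957, -0.0], [0.001, -0.0, -1.0]]
wrist_force: [0.2, 0.5, -1.7]
gripper_width: 0.113
gripper_force: 30.0
```

```bash
python3 - <<'E'
from look import *
print(s['ee_rot'][:,0],s['gripper_width'])
o=p[2]-.0653
print('pot',fit([S],(.5425,.0587),[(.092,.05),(.092,.044)],.003))
for c in([(o+.012,.051)],[(o+.008,.051)],[(o+.012,.051),(o+.008,.051),(o,.0415)]):print('cover',fit([S],p[:2],c,.006))
E
```

```text
29.2167 [0.542203   0.05949008 0.20624622] F [ 0.08  0.5  -2.82] M [-0.056  0.003  0.013]
[-9.56560165e-01  2.91534989e-01  8.15757101e-06] 0.11303066718119313
pot [(array([0.5435, 0.0597]), 26.9)]
cover [(array([0.5465, 0.067 ]), 6.9)]
cover [(array([0.5347, 0.056 ]), 8.8)]
cover [(array([0.5347, 0.059 ]), 19.7)]
```

Emit:
{"fn": "servo_tool", "kwargs": {"targets": [[0.02, -0.02, -0.4, 0, 0], [0.02, -0.02, -0.8, 0, 0], [0.02, -0.02, -1.2, 0, 0], [0.02, -0.02, -1.4, 0, 0], [0.02, -0.02, -1.4, 0, 0]]}}

```text
time_s: 29.63
tcp_pos: [0.5419, 0.0583, 0.1627]
ee_rot: [[-0.956, 0.292, -0.003], [0.292, 0.956, -0.001], [0.003, -0.002, -1.0]]
wrist_force: [0.2, 0.6, -2.9]
gripper_width: 0.11
gripper_force: 30.0
```

Emit:
{"fn": "servo_tool", "kwargs": {"targets": [[0, 0, -0.05, 0, 0], [0, 0, -0.1, 0, 0], [0, 0, -0.15, 0, 0], [0, 0, -0.17, 0, 0], [0, 0, -0.17, 0, 0]]}}

```text
time_s: 30.05
tcp_pos: [0.543, 0.0584, 0.1593]
ee_rot: [[-0.956, 0.293, 0.0], [0.293, 0.956, 0.0], [-0.0, 0.0, -1.0]]
wrist_force: [-1.2, -0.1, -3.4]
gripper_width: 0.11
gripper_force: 30.0
```

Emit:
{"fn": "servo_tool", "kwargs": {"targets": [[0, 0.01, -0.03, 0, 0], [0, 0.02, -0.06, 0, 0], [0, 0.02, -0.09, 0, 0], [0, 0.02, -0.1, 0, 0], [0, 0.02, -0.1, 0, 0]]}}

```text
time_s: 30.47
tcp_pos: [0.5429, 0.0592, 0.1571]
ee_rot: [[-0.956, 0.292, 0.001], [0.292, 0.956, 0.0], [-0.001, 0.0, -1.0]]
wrist_force: [-2.9, 2.7, 5.2]
gripper_width: 0.11
gripper_force: 30.0
```

```bash
python3 - <<'E'
from look import *
print(np.std(M,0))
E
```

```text
30.7667 [0.54286729 0.05914398 0.15703181] F [-3.97  1.86  5.48] M [ 0.365  1.155 -0.021]
[0.0543873  0.0172871  0.03268549]
```

Emit:
{"fn": "servo_tool", "kwargs": {"targets": [[0, 0, 0.05, 0, 0], [-0.03, 0.02, 0.1, 0, 0], [-0.07, 0.04, 0.1, 0, 0], [-0.07, 0.04, 0.05, 0, 0], [-0.07, 0.04, 0.02, 0, 0]]}}

```text
time_s: 31.18
tcp_pos: [0.5406, 0.0602, 0.1561]
ee_rot: [[-0.956, 0.293, -0.001], [0.293, 0.956, -0.0], [0.001, -0.0, -1.0]]
wrist_force: [0.6, 0.5, -1.9]
gripper_width: 0.111
gripper_force: 30.0
```

Emit:
{"fn": "servo_tool", "kwargs": {"targets": [[0, 0, -0.01, 0, 0], [0, 0, -0.02, 0, 0], [0, 0, -0.03, 0, 0], [0, 0, -0.03, 0, 0], [0, 0, -0.03, 0, 0]]}}

```text
time_s: 31.6
tcp_pos: [0.5409, 0.0602, 0.1558]
ee_rot: [[-0.956, 0.293, 0.0], [0.293, 0.956, -0.0], [-0.0, 0.0, -1.0]]
wrist_force: [0.2, 0.2, -2.3]
gripper_width: 0.109
gripper_force: 30.0
```

Emit:
{"fn": "servo_tool", "kwargs": {"targets": [[0, 0, -0.01, 0, 0], [0, 0, -0.02, 0, 0], [0, 0, -0.03, 0, 0], [0, 0, -0.04, 0, 0], [0, 0, -0.04, 0, 0]]}}

```text
time_s: 32.02
tcp_pos: [0.5408, 0.0602, 0.1546]
ee_rot: [[-0.956, 0.293, -0.0], [0.293, 0.956, 0.0], [0.0, -0.0, -1.0]]
wrist_force: [-0.3, -0.4, -2.5]
gripper_width: 0.108
gripper_force: 30.0
```

Emit:
{"fn": "servo_tool", "kwargs": {"targets": [[0, 0, -0.01, 0, 0], [0, 0, -0.02, 0, 0], [0, 0, -0.03, 0, 0], [0, 0, -0.03, 0, 0], [0, 0, -0.03, 0, 0]]}}

```text
time_s: 32.43
tcp_pos: [0.5409, 0.0602, 0.1539]
ee_rot: [[-0.956, 0.293, 0.0], [0.293, 0.956, 0.0], [-0.0, 0.0, -1.0]]
wrist_force: [0.4, -0.4, -2.0]
gripper_width: 0.111
gripper_force: 30.0
```

Emit:
{"fn": "servo_tool", "kwargs": {"targets": [[0, 0, -0.01, 0, 0], [0, 0, -0.02, 0, 0], [0, 0, -0.03, 0, 0], [0, 0, -0.03, 0, 0], [0, 0, -0.03, 0, 0]]}}

```text
time_s: 32.85
tcp_pos: [0.5414, 0.0603, 0.1534]
ee_rot: [[-0.956, 0.292, 0.001], [0.292, 0.956, 0.0], [-0.001, 0.001, -1.0]]
wrist_force: [1.0, -1.0, 2.6]
gripper_width: 0.111
gripper_force: 29.9
```

Emit:
{"fn": "servo_tool", "kwargs": {"targets": [[0, 0, -0.01, 0, 0], [0, 0, -0.02, 0, 0], [0, 0, -0.02, 0, 0], [0, 0, -0.02, 0, 0], [0, 0, -0.02, 0, 0]]}}

```text
time_s: 33.27
tcp_pos: [0.5417, 0.0603, 0.153]
ee_rot: [[-0.956, 0.292, 0.002], [0.292, 0.956, 0.0], [-0.002, 0.001, -1.0]]
wrist_force: [2.6, -0.8, 5.8]
gripper_width: 0.111
gripper_force: 30.0
```

Emit:
{"fn": "servo_tool", "kwargs": {"targets": [[0, 0, 0.01, -0.03, 0], [0, 0, 0.01, -0.06, 0], [0, 0, 0.01, -0.09, 0], [0, 0, 0.01, -0.12, 0], [0, 0, 0.01, -0.14, 0]]}}

```text
time_s: 33.68
tcp_pos: [0.5401, 0.0593, 0.1526]
ee_rot: [[-0.906, 0.424, -0.002], [0.424, 0.906, -0.002], [0.001, -0.003, -1.0]]
wrist_force: [-0.1, -3.6, 4.2]
gripper_width: 0.112
gripper_force: 30.0
```

Emit:
{"fn": "servo_tool", "kwargs": {"targets": [[0, 0, 0, -0.015, 0], [0, 0, 0, -0.03, 0], [0, 0, 0, -0.045, 0], [0, 0, 0, -0.05, 0], [0, 0, 0, -0.05, 0]]}}

```text
time_s: 34.1
tcp_pos: [0.5399, 0.0608, 0.151]
ee_rot: [[-0.883, 0.469, -0.002], [0.469, 0.883, 0.001], [0.002, 0.0, -1.0]]
wrist_force: [-0.0, -0.3, -1.9]
gripper_width: 0.111
gripper_force: 30.0
```

Emit:
{"fn": "servo_tool", "kwargs": {"targets": [[0, 0, -0.02, -0.01, 0], [0, 0, -0.03, -0.015, 0], [0, 0, -0.05, -0.02, 0], [0, 0, -0.05, -0.02, 0], [0, 0, -0.05, -0.02, 0]]}}

```text
time_s: 34.52
tcp_pos: [0.5407, 0.0603, 0.1508]
ee_rot: [[-0.874, 0.486, -0.0], [0.486, 0.874, 0.0], [0.0, -0.0, -1.0]]
wrist_force: [0.5, -0.2, -2.5]
gripper_width: 0.111
gripper_force: 30.0
```

```bash
python3 - <<'E'
from look import *
print(s['ee_rot'][:,0])
E
```

```text
34.8167 [0.54081061 0.06021112 0.1510505 ] F [-0.1   0.54 -2.32] M [-0.063 -0.013  0.001]
[-8.74160174e-01  4.85637714e-01 -3.01354916e-05]
```

Emit:
{"fn": "servo_tool", "kwargs": {"targets": [[0, 0, -0.02, 0, 0], [0, 0, -0.03, 0, 0], [0, 0, -0.05, 0, 0], [0, 0, -0.05, 0, 0], [0, 0, -0.05, 0, 0]]}}

```text
time_s: 35.23
tcp_pos: [0.5409, 0.0602, 0.1496]
ee_rot: [[-0.874, 0.486, 0.0], [0.486, 0.874, -0.0], [-0.0, 0.0, -1.0]]
wrist_force: [-0.2, 0.6, -2.1]
gripper_width: 0.113
gripper_force: 30.0
```

Emit:
{"fn": "servo_tool", "kwargs": {"targets": [[0, 0, -0.01, 0, 0], [0, 0, -0.02, 0, 0], [0, 0, -0.03, 0, 0], [0, 0, -0.03, 0, 0], [0, 0, -0.03, 0, 0]]}}

```text
time_s: 35.65
tcp_pos: [0.5406, 0.0603, 0.1493]
ee_rot: [[-0.874, 0.485, 0.0], [0.485, 0.874, 0.0], [0.0, 0.0, -1.0]]
wrist_force: [-4.5, 1.4, 5.0]
gripper_width: 0.113
gripper_force: 30.0
```

Emit:
{"fn": "servo_tool", "kwargs": {"targets": [[0, 0, 0.01, 0, 0], [0, 0, 0.01, 0, 20], [0, 0, 0.01, 0, 40], [0, 0, 0.01, 0, 60], [0, 0, 0.01, 0, 60]]}}

```text
time_s: 36.07
tcp_pos: [0.5411, 0.0602, 0.1487]
ee_rot: [[-0.874, 0.486, 0.0], [0.486, 0.874, 0.0], [-0.0, 0.0, -1.0]]
wrist_force: [0.1, 0.1, -0.7]
gripper_width: 0.329
gripper_force: 0.0
```

Emit:
{"fn": "servo_tool", "kwargs": {"targets": [[0, 0, 0.01, 0, 60], [0, 0, 0.01, 0, 60], [0, 0, 0.8, 0, 60], [0, 0, 2, 0, 60], [0, 0, 3, 0, 60]]}}

```text
time_s: 36.48
tcp_pos: [0.5408, 0.06, 0.2402]
ee_rot: [[-0.874, 0.485, -0.0], [0.485, 0.874, -0.001], [-0.0, -0.001, -1.0]]
wrist_force: [0.8, 0.4, 0.5]
gripper_width: 0.661
gripper_force: 0.0
```

Emit:
{"fn": "servo_tool", "kwargs": {"targets": [[-1, -1, 0.5, 0, 60], [-2, -2, 0.5, 0, 60], [-3, -3, 0.5, 0, 60], [-3, -3, 0.5, 0, 60], [-3, -3, 0.5, 0, 60]]}}

```text
time_s: 36.9
tcp_pos: [0.4492, -0.0311, 0.2546]
ee_rot: [[-0.873, 0.487, 0.001], [0.487, 0.873, 0.001], [-0.001, 0.001, -1.0]]
wrist_force: [0.2, 0.3, -0.0]
gripper_width: 0.689
gripper_force: 0.0
```

```bash
python3 - <<'E'
from look import *
g=cv2.GaussianBlur(cv2.cvtColor(S['pixels'],cv2.COLOR_RGB2GRAY),(0,0),.7).astype(np.float32)
o=[(round(float(max(score(S,g,(.5428+i,.0591+j),[(z,.051),(z+.004,.051)]) for i in(-.001,0,.001) for j in(-.001,0,.001))),1),round(z,4)) for z in np.arange(.086,.1,.001)];print(max(o),o)
print(fit([S],(.5428,.0591),[(.092,.051),(.096,.051)],.005))
c0=proj(S,[[.5428,.0591,.152]])[0];m=(S['pixels'].max(2)<70).astype(np.uint8);n,l,st,c=cv2.connectedComponentsWithStats(m)
print(c0,[(st[i].tolist(),c[i].round(1).tolist()) for i in range(1,n) if st[i,4]>20 and np.hypot(*(c[i]-c0))<20])
yaw=np.radians(-29);u=np.array([np.cos(yaw),np.sin(yaw)])
print('expected bar ends',proj(S,[[.5428+k*u[0],.0591+k*u[1],.084+h] for k in(-.026,.026) for h in(.058,.068)]).round(1).tolist())
E
```

```text
37.2 [ 0.45162782 -0.02911962  0.25356969] F [ 0.21 -0.07 -0.04] M [-0.044 -0.056  0.007]
(20.7, np.float64(0.097)) [(15.5, np.float64(0.086)), (16.1, np.float64(0.087)), (16.4, np.float64(0.088)), (17.2, np.float64(0.089)), (18.2, np.float64(0.09)), (19.3, np.float64(0.091)), (19.7, np.float64(0.092)), (19.1, np.float64(0.093)), (18.3, np.float64(0.094)), (19.2, np.float64(0.095)), (20.6, np.float64(0.096)), (20.7, np.float64(0.097)), (19.1, np.float64(0.098)), (19.0, np.float64(0.099)), (20.6, np.float64(0.1))]
[(array([0.5493, 0.0636]), 21.4)]
[305.24162736 180.83213364] [([295, 173, 23, 20, 199], [307.4, 182.1])]
expected bar ends [[293.9, 186.1], [293.8, 182.0], [316.5, 183.8], [316.5, 179.7]]
```

```bash
python3 - <<'E'
from h import *
S=pickle.load(open('pics/sceneavg.pkl','rb'))
m=(S['pixels'].max(2)<70).astype(np.uint8);n,l,st,c=cv2.connectedComponentsWithStats(m);i=l[182,305] or l[184,300]
for x in range(293,320):
    y=np.flatnonzero(l[:,x]==i);print(x,y.tolist() if len(y) else '')
yaw=np.radians(-29);C,s_=np.cos(yaw),np.sin(yaw)
print(proj(S,[[.5428+C*a-s_*b,.0591+s_*a+C*b,.084+.068] for a,b in((-.026,-.005),(-.026,.005),(.026,.005),(.026,-.005))]).round(1).tolist())
E
```

```text
293 
294 
295 [182, 183, 184, 185, 186, 187, 188, 189, 190, 191, 192]
296 [182, 183, 184, 185, 186, 187, 188, 189, 190, 191, 192]
297 [182, 183, 184, 185, 186, 187, 188, 189, 190, 191, 192]
298 [182, 183, 184, 185, 186, 190, 191]
299 [182, 183, 184, 185, 191]
300 [182, 183, 184, 185]
301 [176, 182, 183, 184, 185]
302 [176, 182, 183, 184, 185]
303 [176, 181, 182, 183, 184]
304 [175, 176, 181, 182, 183, 184]
305 [175, 181, 182, 183, 184]
306 [175, 181, 182, 183, 184]
307 [175, 181, 182, 183, 184]
308 [175, 180, 181, 182, 183, 184]
309 [174, 175, 180, 181, 182, 183, 184]
310 [174, 175, 176, 177, 178, 179, 180, 181, 182, 183, 184]
311 [174, 175, 176, 177, 178, 179, 180, 181, 182, 183, 184]
312 [174, 175, 176, 177, 178, 179, 180, 181, 182, 183, 184]
313 [173, 174, 175, 176, 177, 178, 180, 181, 182, 183, 184, 190]
314 [173, 174, 175, 176, 177, 178, 179, 180, 181, 182, 183, 184, 185, 186, 187, 188, 189, 190]
315 [173, 174, 175, 176, 177, 178, 179, 180, 181, 182, 183, 184, 185, 186, 187, 188, 189, 190]
316 [173, 174, 175, 176, 177, 178, 180, 181, 182, 183, 184, 185, 186, 187, 188, 189, 190]
317 [182, 183, 185]
318 
319 
[[294.2, 182.8], [293.3, 181.1], [316.0, 178.9], [317.1, 180.5]]
```

```bash
python3 -c "
from station import r
print(r.finish_job())"
```

```text
the job is handed in; nothing more can be done
None
```

I handed the job in at about 37 s, with basket, cartridge and cover all seated in the pot by my measurements. However, the cartridge came off the basket during the carry to the pot and dropped into it, so I re-nested the basket in the pot. Step 1 therefore rests on the first nesting at the bench, and no verdict came back.

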